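# Lift a hot tart off the baking sheet and set it on its display stand

## Robot

A 7-joint arm with a two-finger parallel gripper is mounted at the origin on a cart in front of the work surface, level with it; the furniture and walls round the work are solid. World frame = base frame: x ahead of the robot, y to its left, z up, the work surface at z = 0. Lengths are in m, angles in rad, forces in N, time in s.
With the tool pointing down it reaches from about 0.4 to 0.85 m from the base axis. Payload 4.5 kg.
Tool frame: the origin (TCP) lies on the centre line of the jaws, within the pads' length; the fingertips stand 8 mm ahead of it and the grasp point (between the pads) lies 11 mm behind it; z points along the fingers, x is the direction in which the jaws open and shut, and the axes are right-handed (so a half turn about z gives the same grasp; the last joint's range is limited). The gripper opens to 88 mm and grips with 3 to 60 N. Pads are 18 mm wide; open, the fingers measure 123 mm over their backs; the gripper's body (75 mm by 187 mm) begins 45 mm behind the grasp point.
Start: joints at [-1.21, 0.689, -0.195, 1.565, 0.157, 0.902, -0.215], TCP at [0.201, 0.592, 0.247] pointing down, gripper open.
Joint ranges: [-3.01, 3.01], [-0.46, 2.08], [-1.47, 1.51], [0.13, 2.56], [-1, 4.14], [0.04, 2.09], [-2.66, 2.66]. Speed limits (rad/s): [2.57, 2.57, 3.14, 3.14, 3.14, 3.14, 3.14].

## Interface

Orientations are given as a unit quaternion [x, y, z, w].
In Python, from plant import get_state, snapshot, finish_job, boxes_of, pinpoint gives the robot as it stands.
- The arm moves only by the shell command python3 -m creep 'ROWS' [FORCE]. ROWS is JSON, a list of rows, each an object with "hand": the finger opening in m, from 0 to 0.0881; "slide": the shift along the tool's x, y, z in m, a list of three; "turn": the turn about the tool's z in degrees. A call has 1 to 5 rows; each row shifts and turns the commanded pose from where the row before left it, along the tool's axes as they then stand; what a row does not reach is not made up. A row lasts 1/8 s, in which the tool goes at most 62.5 mm and 10.7 degrees, less where a joint would pass 70% of its speed; a pose out of reach is approached as far as the arm can. A call is refused whole if a number of a shift passes 0.0625 or a number of a turn 10.7, either way. A call with a gripper value outside its range is refused whole. The fingers move at their own pace and stop on an object; FORCE is the grip in N (left out, the last holds). Time passes only in rows, so rows that do not move let the fingers close. It gives the time, the measured TCP pose, the force and the opening at its end, in the units of the state.
- get_state(): the state, without advancing time (a new reading comes with each control period).
- snapshot(name): name is "side" or "top"; returns a dict with "frame" (480x640x3 uint8, red, green, blue), "depth" (480x640 float32, m along the optical axis (not along the pixel's ray), 0 where there is no reading), "mtx" (3x3 intrinsics, pixels), "camera_from_world" (4x4, takes a point from world to camera coordinates). Camera axes: x right, y down, z forward; pixel columns grow to the right and rows downward; lengths in m; the calibration is good to about 2 mm. A picture is of the moment at which its call begins.
- finish_job(): hands the job in, once; it reports no verdict.
Trained networks look in a picture, given as the dict that the camera call returned (one of the last four; its "shot" number tells which), for a name from the list of things; names that differ only in an ending like _2 or _b are one class to them, and where a whole thing is asked for, a point or a joint stands for the part that bears it (a point fixed in the world has none). Each returns a list of dicts, best first, with "conf" (0 to 1); they miss things now and then, are a little off and sometimes report something else, mostly with a low value. They report only what shows in the picture. A call takes as long as a camera call. They do not tell look-alikes from the thing itself.
- boxes_of(target, picture): "uv" ([column, row] in pixels, amid what is visible of it).
- pinpoint(target, picture): "uv" ([column, row] in pixels: a listed point, or the origin of a listed thing).
The state is a dict: "clock": time; "q": joint angles; "qd": joint speeds; "joint_torque": joint torques, N m; "tool_pos": TCP position; "eef_rot": TCP orientation; "contact_force": force on the tool from outside, world axes, zero at the start; "moment": the same for the moment, N m; "opening": opening from 0.0 (shut) to 1.0 (fully open).
Only numpy, scipy, OpenCV 4.12 (cv2) and the standard library are available. Lean on these libraries where they do the work, as an engineer would, in place of code of your own. Each camera call takes 0.05 s, during which the arm holds its last target.

## Task

The tart on the baking sheet is fresh from the oven: too hot to touch and too wide to grip. Slide the cake lifter gently under its tin, with the sheet's raised lip as the backstop, carry it level to the white display stand, lower it inside the wire rail until the blade just rests on the plate, and draw the blade out through the rail's opening so that the tin stands flat on the plate. Scrape and press only lightly with the steel blade, leave the price card, the honey jar and the sugar shaker where they are, and finally put the lifter down flat on the worktop.

Things in the scene. Friction and masses are not known exactly. Their poses are not given: they have to be found in the camera images.
- lifter_grip (a point): Cake lifter, loose, 0.21 kg, standing flat on its blade. This point is inside its level wooden handle (98 x 18 x 24 mm), 28 mm behind the handle's front end and 60 mm above the blade's underside: grip here from above, across the 18 mm. x points forward to the blade's tip, y across the blade, z up. Two bent wires join the handle to the blade's rear end, 52 mm ahead of this point.
- lifter_tip (a point): Front edge of the lifter's blade, in the middle, at its underside: 164 mm ahead of lifter_grip and 60 mm below it; same axes. The blade is flat polished steel, 112 mm long, 50 mm wide, 3 mm thick; over its last 24 mm it narrows to 20 mm and thins from above to an edge of 0.8 mm.
- tart: Tart baked in a fluted steel tin, one rigid loose piece, about 0.13 kg, round, 22 mm high (berries to 28 mm), 95 mm across at the top. The foot is 80 mm across, its lower edge bevelled 2 mm high to a flat bottom 75 mm across. Origin: centre of the underside, z up. It stands on the sheet a little short of the lip and slides when pushed.
- sheet: Flat dark steel baking sheet, 230 x 170 mm, 4 mm thick, on a wooden board (262 x 206 mm, 8 to 18 mm thick), both fixed. Only the short edge at its +x end is folded up, as a lip 6 mm above the sheet; the blade can come in over the other edges. Origin: centre of the sheet's underside; x points to the lip, y along it, z up.
- sheet_lip (a point): Middle of the lip's inner face, at the level of the sheet's top, 111 mm from the sheet's centre; axes as the sheet.
- stand: White display stand for one tart, fixed in place: round foot, a height-adjustable clamped stem, and a flat round plate 120 mm across. Origin: on the stem's axis, at the worktop. The plate's top is 52 to 70 mm above it, as the stem was last set; this height is not measured. x points from the rail's opening across the plate to its back; z up. The tin's centre belongs on the axis.
- price_holder3: Price card on a small steel foot, 34 x 78 x 78 mm, loose, behind the stand. Origin: centre of the underside.
- honey_jar: Honey jar, 66 x 72 x 102 mm, loose, at the back of the worktop. Origin: centre of the underside.
- sugar_shaker: Sugar shaker, 44 mm across, 90 mm high, loose, at the back of the worktop. Origin: centre of the underside.
- rail_gap (a point): Middle of the opening in the stand's wire rail, straight below it at worktop level, 31 mm in -x from the stand's origin; axes as the stand. The rail is smooth 6 mm brass wire, 87 mm across inside, its top 10.5 mm above the plate, open here by 64 mm: the blade comes in heading along +x and goes out along -x, and the rail's two ends hold the tin back.
There are look-alikes about, which are no part of the job. Several things have the shape of the stand; the one meant has the colours described above.

How it is judged:
By the outcome, as a careful person would: the job done as asked, in the order asked, and still so for the second after the job is handed in, with the robot touching nothing.
It also fails if it takes over 72 s, if anything falls off the work surface, if the arm or the gripper's body presses on something with over 40 N, if the wrist force passes 120 N, or if a joint passes its speed limit or range.

## Working session

There is one attempt and no reset: what is moved stays moved. The work goes in short steps, Python scripts to look and compute and a shell command to move; the robot and the scene stay as the last step left them, time stands still between calls to the robot, and variables do not carry over. Pictures are saved under pics/ and viewed, and the job is handed in when it is done.

```bash
ls; mkdir -p pics
cat > h.py <<'E'
import numpy as np, cv2
from plant import get_state, snapshot, finish_job, boxes_of, pinpoint
def save(p,n): cv2.imwrite('pics/'+n+'.png', p['frame'][:,:,::-1])
def toworld(p,uv,d=None):
    u,v=uv; K=p['mtx']
    if d is None: d=p['depth'][int(round(v)),int(round(u))]
    c=np.array([(u-K[0,2])/K[0,0]*d,(v-K[1,2])/K[1,1]*d,d,1])
    return (np.linalg.inv(p['camera_from_world'])@c)[:3]
def atz(p,uv,z):
    a=toworld(p,uv,0.3);b=toworld(p,uv,1.0)
    return a+(b-a)*(z-a[2])/(b[2]-a[2])
def proj(p,X):
    c=p['camera_from_world']@np.append(X,1); q=p['mtx']@c[:3]; return q[:2]/q[2]
E
python3 - <<'E'
from h import *
np.set_printoptions(precision=4,suppress=True)
s=get_state(); print(s)
for n in ['top','side']:
    p=snapshot(n); save(p,n+'0')
    C=np.linalg.inv(p['camera_from_world']); print(n,C[:3,3],C[:3,2])
    for t in ['lifter_grip','lifter_tip','tart','sheet','sheet_lip','stand','rail_gap','price_holder3','honey_jar','sugar_shaker']:
        for d in pinpoint(t,p)[:4]:
            print(t,d['conf'],np.round(d['uv'],1),toworld(p,d['uv']))
E
```

```text
pics
{'clock': 0.0, 'q': array([-1.2102,  0.69  , -0.1945,  1.5663,  0.1573,  0.9025, -0.2151]), 'qd': array([ 0.0009,  0.0007,  0.0014, -0.0011,  0.0013,  0.0006,  0.0008]), 'joint_torque': array([ -0.0002, -52.7563,  -1.2671, -15.3428,  -0.0527,   0.0065,
         0.0002]), 'tool_pos': array([0.2005, 0.5913, 0.2459]), 'eef_rot': array([ 0.8127,  0.5827, -0.0007,  0.0006]), 'contact_force': array([ 0.1313, -0.9683,  0.6802]), 'moment': array([-0.0462,  0.0095,  0.0118]), 'opening': 1.0014099611793472}
top [ 0.4732 -0.016   1.0492] [ 0.0965  0.0143 -0.9952]
lifter_grip 0.88 [371.1 296.7] [ 0.4595 -0.104   0.0733]
lifter_grip 0.36 [205.2 205.8] [0.6394 0.2093 0.0432]
lifter_tip 0.92 [283.4 286.2] [0.482  0.0625 0.0029]
lifter_tip 0.51 [419.2 169.7] [ 0.71  -0.213  0.008]
lifter_tip 0.2 [303.3 130.8] [0.766  0.0151 0.1016]
tart 0.66 [207.9 206.1] [0.6388 0.2042 0.0426]
tart 0.57 [356.5 134.1] [ 0.7691 -0.0854  0.0634]
sheet 0.77 [228.1 213.7] [0.6267 0.1692 0.0187]
sheet_lip 0.65 [174.9 200. ] [0.6556 0.2743 0.0221]
stand 0.95 [432.1 220.6] [ 0.5989 -0.2221  0.0684]
stand 0.67 [230.8 2
[... 309 characters left out ...]
477]
lifter_grip 0.63 [272.4 291.9] [ 0.4569 -0.1119  0.0734]
lifter_tip 0.67 [276.7 269.2] [0.478  0.0613 0.0002]
tart 0.67 [337.1 219.3] [0.645  0.1853 0.04  ]
sheet 0.95 [330.7 233.3] [0.6224 0.1543 0.0208]
stand 0.63 [213.8 317.1] [ 0.3422 -0.1331  0.0483]
stand 0.6 [361.7 355.1] [ 0.6014 -0.247   0.0089]
rail_gap 0.71 [348.  360.2] [ 0.5743 -0.2544  0.0091]
rail_gap 0.63 [201.  318.6] [ 0.3119 -0.0872  0.01  ]
rail_gap 0.24 [271.3 291. ] [ 0.4551 -0.1083  0.0731]
price_holder3 0.84 [415.3 334.2] [ 0.7144 -0.2141  0.0082]
price_holder3 0.55 [278.1 266.5] [0.4822 0.0709 0.0004]
honey_jar 0.75 [413.8 264.5] [ 0.7777 -0.016   0.0227]
sugar_shaker 0.58 [426.2 292.7] [ 0.7719 -0.1126  0.0196]
```

View pics/top0.png

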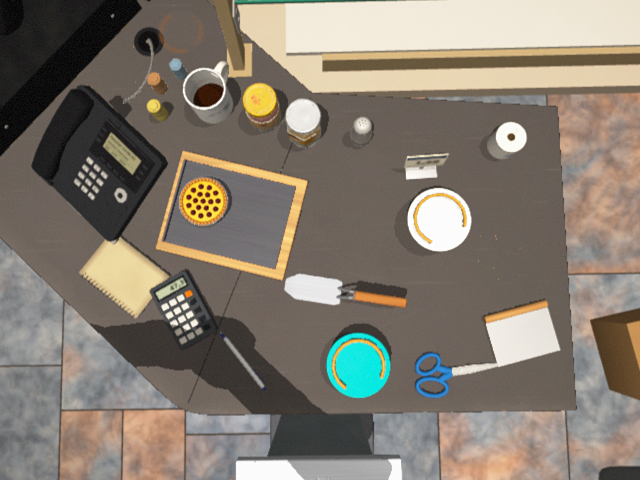

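View pics/side0.png

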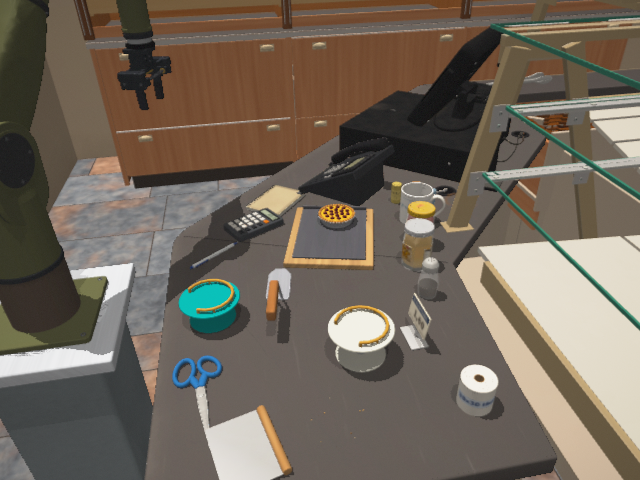

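Run:
```python
from h import *
np.set_printoptions(precision=4,suppress=True)
p=snapshot('top'); q=snapshot('side'); np.savez('snap0.npz',t=p,s=q,allow_pickle=True)
import pickle; pickle.dump((p,q),open('s0.pkl','wb'))
print(p['mtx'],q['mtx'])
def crop(p,u0,v0,w,h,k,n): cv2.imwrite('pics/'+n+'.png',cv2.resize(p['frame'][v0:v0+h,u0:u0+w,::-1],None,fx=k,fy=k,interpolation=cv2.INTER_CUBIC))
crop(p,390,140,100,120,5,'c_stand')
crop(p,150,140,170,150,4,'c_sheet')
crop(p,270,260,150,60,5,'c_lift')
crop(q,310,290,140,100,5,'c_stand_s')
```

```text
[[526.899    0.     314.6243]
 [  0.     526.899  239.0659]
 [  0.       0.       1.    ]] [[509.0835   0.     325.7245]
 [  0.     509.0835 242.7226]
 [  0.       0.       1.    ]]
```

View pics/c_stand.png

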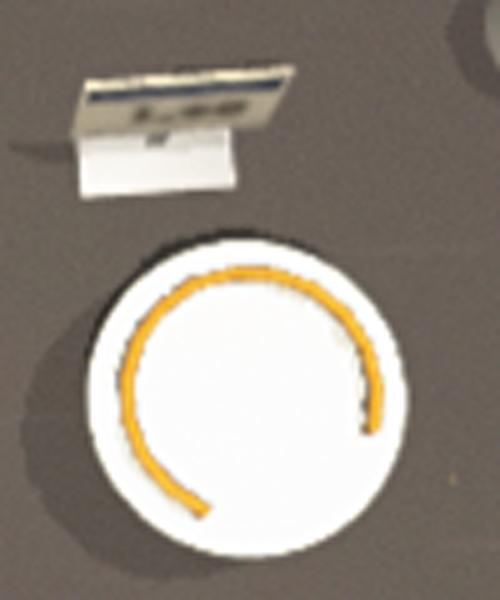

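View pics/c_sheet.png

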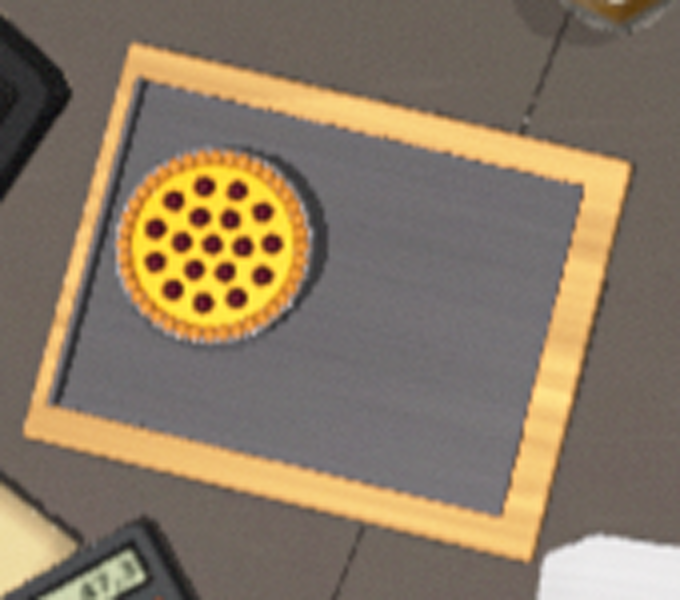

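View pics/c_lift.png

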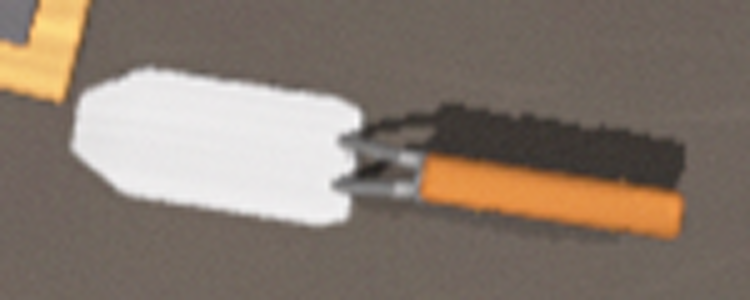

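View pics/c_stand_s.png

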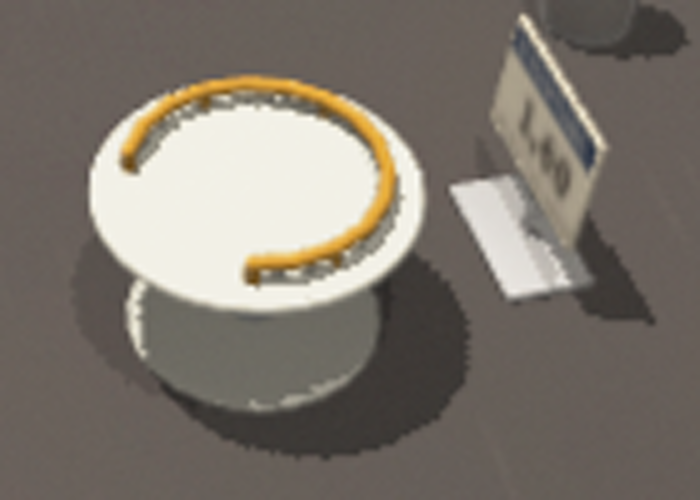

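```bash
cat > meas.py <<'E'
from h import *
import pickle
from scipy.optimize import least_squares
np.set_printoptions(precision=4,suppress=True)
p,q=pickle.load(open('s0.pkl','rb'))
def circ(P,r=None):
    f=(lambda a:np.hypot(P[:,0]-a[0],P[:,1]-a[1])-(a[2] if r is None else r))
    s=least_squares(f,[*P.mean(0)[:2],0.05],loss='soft_l1',f_scale=0.001); return s.x,np.sqrt(np.mean(s.fun**2))
def cloud(p):
    v,u=np.mgrid[0:480,0:640];d=p['depth'];K=p['mtx']
    c=np.stack([(u-K[0,2])/K[0,0]*d,(v-K[1,2])/K[1,1]*d,d,np.ones_like(d)],-1)
    return (c@np.linalg.inv(p['camera_from_world']).T)[...,:3]
def atzN(p,uv,z): return np.array([atz(p,x,z) for x in uv])
def contour(m):
    c=max(cv2.findContours(m.astype(np.uint8),cv2.RETR_EXTERNAL,cv2.CHAIN_APPROX_NONE)[0],key=len)
    return c[:,0,:].astype(float)
for n,im in (('top',p),('side',q)):
    W=cloud(im); F=im['frame'].astype(int); hsv=cv2.cvtColor(im['frame'],cv2.COLOR_RGB2HSV).astype(int)
    near=(np.hypot(W[...,0]-.6,W[...,1]+.225)<.08)&(W[...,2]>.035)
    org=near&(hsv[...,1]>110)
    pl=near&(hsv[...,1]<60)&(hsv[...,2]>190)
    # plate z
    core=cv2.erode(pl.astype(np.uint8),np.ones((5,5)))>0
    print(n,'plate z',np.median(W[core][:,2]),W[core][:,2].std(), 'table z',np.median(W[(np.hypot(W[...,0]-.5,W[...,1]+.3)<.04)][:,2]))
    zp=np.median(W[core][:,2])
    mall=cv2.morphologyEx((near).astype(np.uint8),cv2.MORPH_OPEN,np.ones((3,3)))
    Pc=atzN(im,contour(pl|org),zp)
    if n=='top': print('plate circle',circ(Pc),circ(Pc,.06))
    else: print('plate circle side',circ(Pc))
    v,u=np.nonzero(org); R=atzN(im,np.c_[u,v],zp+.0085)
    c,e=circ(R); print('rail',c,e)
    a=np.arctan2(R[:,1]-c[1],R[:,0]-c[0]); a=np.sort(np.mod(a,2*np.pi)); g=np.diff(np.r_[a,a[0]+2*np.pi]); i=g.argmax()
    print('gap from %.1f to %.1f mid %.1f'%tuple(np.degrees([a[i],a[i]+g[i],a[i]+g[i]/2])),'chord',2*c[2]*np.sin(g[i]/2))
    # tart
    nt=(np.hypot(W[...,0]-.64,W[...,1]-.205)<.075)&(W[...,2]>.03)
    P3=W[nt]; print('tart',np.median(P3[:,2]),circ(atzN(im,contour(cv2.morphologyEx((nt&(hsv[...,1]>90)).astype(np.uint8),cv2.MORPH_CLOSE,np.ones((5,5)))),np.percentile(P3[:,2],60))))
    # sheet
    sh=(np.hypot(W[...,0]-.62,W[...,1]-.16)<.17)&(W[...,2]>.005)&(W[...,2]<.03)
    dark=sh&(hsv[...,1]<50); wood=sh&(hsv[...,1]>70)
    core=cv2.erode(dark.astype(np.uint8),np.ones((5,5)))>0
    print('sheet z',np.median(W[core][:,2]),'board z',np.median(W[wood][:,2]))
    zs=np.median(W[core][:,2])
    m=((dark)|nt).astype(np.uint8); m=cv2.morphologyEx(m,cv2.MORPH_OPEN,np.ones((3,3)))
    P=atzN(im,contour(m),zs); r=cv2.minAreaRect((P[:,:2]*1000).astype(np.float32)); print('sheet rect',r)
    m=(sh|nt).astype(np.uint8);m=cv2.morphologyEx(m,cv2.MORPH_OPEN,np.ones((3,3)))
    P=atzN(im,contour(m),zs-.004); r=cv2.minAreaRect((P[:,:2]*1000).astype(np.float32)); print('board rect',r)
    # lifter
    bl=(np.hypot(W[...,0]-.475,W[...,1]-.01)<.09)&(hsv[...,2]>150)&(hsv[...,1]<60)&(W[...,2]<.03)
    bl=cv2.morphologyEx(bl.astype(np.uint8),cv2.MORPH_OPEN,np.ones((3,3)))
    P=atzN(im,contour(bl),.003); r=cv2.minAreaRect((P[:,:2]*1000).astype(np.float32)); print('blade rect',r)
    hd=(np.hypot(W[...,0]-.46,W[...,1]+.11)<.09)&(hsv[...,1]>110)&(W[...,2]>.03)
    print('handle top z',np.percentile(W[hd][:,2],[20,50,90]))
    if n=='top':
        P=atzN(im,contour(hd),.072); r=cv2.minAreaRect((P[:,:2]*1000).astype(np.float32)); print('handle rect',r)
E
python3 meas.py
```

```text
top plate z 0.06585150109011628 0.001783147410535578 table z 0.0008101269193101501
plate circle (array([ 0.6012, -0.2352,  0.0583]), np.float64(0.0005158880638031132)) (array([ 0.6012, -0.2351,  0.05  ]), np.float64(0.0017811767523537262))
rail [ 0.6019 -0.2351  0.0461] 0.0014352145556742572
gap from 157.1 to 252.9 mid 205.0 chord 0.06838518465034442
tart 0.041679822533358335 (array([0.6493, 0.2145, 0.0456]), np.float64(0.0006560783396858419))
sheet z 0.017565888115693706 board z 0.013623551963003022
sheet rect ((627.7557983398438, 168.3451385498047), (230.43865966796875, 167.59034729003906), 75.0405044555664)
board rect ((625.0111694335938, 163.07228088378906), (261.9039611816406, 205.77447509765625), 75.064453125)
blade rect ((477.10675048828125, 4.961353302001953), (112.15979766845703, 52.076812744140625), 80.36456298828125)
handle top z [0.0538 0.071  0.0743]
handle rect ((454.6622314453125, -120.34284210205078), (96.14305877685547, 17.809932708740234), 79.96284484863281)
side plate z 0.06645886788629424 0.0010778804031974345 table z 0.0013008949235286393
plate circle side (array([ 0.6012, -0.2352,  0.0585]), np.float64(0.0009146092662090724))
rail [ 0.6013 -0.2355  0.0463] 0.0024334470509266844
gap from 166.2 to 252.3 mid 209.2 chord 0.06330606852171027
tart 0.04276120162066133 (array([0.648 , 0.2133, 0.0458]), np.float64(0.001249637990562554))
sheet z 0.018944625517916203 board z 0.014496611115697666
sheet rect ((629.1146240234375, 177.73910522460938), (257.385498046875, 167.621826171875), 75.49032592773438)
board rect ((625.595458984375, 167.2459716796875), (294.216552734375, 203.6663818359375), 75.16948699951172)
blade rect ((477.0125732421875, 6.360481262207031), (108.78829193115234, 49.375064849853516), 82.80021667480469)
handle top z [0.0545 0.0701 0.0741]
```

Run:
```python
from h import *
import pickle
np.set_printoptions(precision=4,suppress=True)
p,q=pickle.load(open('s0.pkl','rb'))
c=np.array([.6015,-.2353])
for z in (.070,.073,.076):
  for n,im,uvs in (('top',p,[(430.8,242.3),(464.2,226.5)]),('side',q,[(335.5,322.5),(360.5,343.5)])):
    E=np.array([atz(im,u,z)[:2] for u in uvs]); d=E-c
    print(z,n,E.ravel(),'ang',np.degrees(np.arctan2(d[:,1],d[:,0]))%360,'chord',np.linalg.norm(E[0]-E[1]),'normal',np.degrees(np.arctan2((E[1]-E[0])[1],(E[1]-E[0])[0]))+90)
print(atz(q,(348,360.2),0),atz(q,(361.7,355.1),0))
for i in range(2):
  for n in('top','side'):
    s=snapshot(n)
    for t in('stand','rail_gap','tart','sheet_lip','sheet','lifter_grip','lifter_tip'):
      for d in pinpoint(t,s)[:2]:
        z={'stand':0,'rail_gap':0,'tart':.018,'sheet':.014,'sheet_lip':.018,'lifter_grip':.06,'lifter_tip':0}[t]
        print(n,t,d['conf'],atz(s,d['uv'],z)[:2])
```

```text
0.07 top [ 0.5581 -0.2178  0.5865 -0.281 ] ang [158.0934 251.8184] chord 0.0692262227633622 normal 24.223157583867263
0.07 side [ 0.5593 -0.2181  0.5903 -0.2782] ang [157.8151 255.4153] chord 0.06765588473210084 normal 27.355734646778714
0.073 top [ 0.5578 -0.2172  0.5862 -0.2802] ang [157.5153 251.1136] chord 0.06901413164524005 normal 24.223157583867263
0.073 side [ 0.5586 -0.2213  0.5896 -0.2811] ang [161.9525 255.3972] chord 0.06732720282745358 normal 27.355734646778664
0.076 top [ 0.5576 -0.2166  0.5858 -0.2794] ang [156.9489 250.3891] chord 0.06880204052711801 normal 24.223157583867348
0.076 side [ 0.558  -0.2246  0.5888 -0.2841] ang [166.1645 255.3813] chord 0.06699852092280628 normal 27.35573464677875
[ 0.5762 -0.2458  0.    ] [ 0.6037 -0.2386  0.    ]
top stand 0.96 [ 0.3325 -0.074 ]
top stand 0.78 [ 0.5996 -0.2374]
top tart 0.91 [0.6463 0.2122]
top sheet_lip 0.78 [0.6493 0.2728]
top sheet 0.92 [0.6191 0.1655]
top sheet 0.18 [ 0.7808 -0.094 ]
top lifter_grip 0.77 [ 0.461  -0.1017]
top lifter_grip 0.56 [0.6196 0.1529]
top lifter_tip 0.79 [0.4807 0.0653]
top lifter_tip 0.65 [ 0.7819 -0.0897]
side stand 0.91 [ 0.5986 -0.2362]
side rail_gap 0.8 [ 0.5735 -0.2405]
side rail_gap 0.71 [ 0.3047 -0.0717]
side tart 0.61 [0.6565 0.2188]
side sheet 0.86 [0.6239 0.1727]
side lifter_grip 0.74 [ 0.4571 -0.0994]
side lifter_tip 0.76 [0.4857 0.0731]
top stand 0.83 [ 0.3402 -0.0777]
top stand 0.58 [ 0.6036 -0.2384]
top tart 0.79 [0.6491 0.2154]
top sheet_lip 0.87 [0.6499 0.276 ]
top sheet 0.77 [0.6239 0.1641]
top lifter_grip 0.78 [ 0.4647 -0.1003]
top lifter_tip 0.91 [0.4884 0.0535]
top lifter_tip 0.51 [ 0.7836 -0.0893]
side stand 0.97 [ 0.3385 -0.0719]
side stand 0.92 [ 0.6047 -0.2339]
side rail_gap 0.95 [ 0.569  -0.2439]
side rail_gap 0.57 [ 0.3023 -0.0709]
side tart 0.68 [0.66   0.2269]
side sheet 0.7 [0.6195 0.1883]
side lifter_grip 0.75 [ 0.4554 -0.0965]
side lifter_tip 0.72 [0.4791 0.0765]
```

```bash
cat > plan.py <<'E'
import sys; from h import *
from scipy.spatial.transform import Rotation as R
# usage: plan.py x y z heading(deg of tool x) n
s=get_state(); P=np.array(s['tool_pos']); r=R.from_quat(s['eef_rot'])
def head(r): 
    x=r.as_matrix()[:,0]; return np.degrees(np.arctan2(x[1],x[0]))
print('t %.2f'%s['clock'],'pos',np.round(P,4),'head %.2f'%head(r),'zaxis',np.round(r.as_matrix()[:,2],4),'F',np.round(s['contact_force'],2),'M',np.round(s['moment'],2),'op %.4f'%s['opening'],'q',np.round(s['q'],2))
if len(sys.argv)>1:
    T=np.array([float(a) for a in sys.argv[1:4]]); h=float(sys.argv[4]); n=int(sys.argv[5])
    dh=(h-head(r)+180)%360-180
    turn=round(-dh/n,2); d=(T-P)/n; rr=head(r)
    for i in range(n):
        a=np.radians(rr); x=np.array([np.cos(a),np.sin(a)]); y=np.array([np.sin(a),-np.cos(a)])
        print('{"slide":[%.4f,%.4f,%.4f],"turn":%.2f}'%(d[:2]@x,d[:2]@y,-d[2],turn)); rr-=turn
E
python3 plan.py .45 .25 .246 30 8
```

```text
t 2.80 pos [0.2006 0.592  0.2468] head 71.28 zaxis [ 0.e+00  1.e-04 -1.e+00] F [ 0.17 -0.65 -0.78] M [-0.01  0.    0.03] op 0.9986 q [-1.21  0.69 -0.19  1.57  0.16  0.9  -0.22]
{"slide":[-0.0305,0.0432,0.0001],"turn":5.16}
{"slide":[-0.0265,0.0458,0.0001],"turn":5.16}
{"slide":[-0.0222,0.0480,0.0001],"turn":5.16}
{"slide":[-0.0178,0.0498,0.0001],"turn":5.16}
{"slide":[-0.0133,0.0512,0.0001],"turn":5.16}
{"slide":[-0.0086,0.0522,0.0001],"turn":5.16}
{"slide":[-0.0039,0.0528,0.0001],"turn":5.16}
{"slide":[0.0009,0.0529,0.0001],"turn":5.16}
```

```bash
python3 -m creep '[{"slide":[-0.0305,0.0432,0],"turn":5.2},{"slide":[-0.0265,0.0458,0],"turn":5.2},{"slide":[-0.0222,0.048,0],"turn":5.2},{"slide":[-0.0178,0.0498,0],"turn":5.2},{"slide":[-0.0133,0.0512,0],"turn":5.2}]'; python3 plan.py .45 .25 .246 30 3
```

```text
t 2.80 pos [0.2006 0.592  0.2468] head 71.28 zaxis [ 0.e+00  1.e-04 -1.e+00] F [ 0.17 -0.65 -0.78] M [-0.01  0.    0.03] op 0.9986 q [-1.21  0.69 -0.19  1.57  0.16  0.9  -0.22]
{"slide":[-0.0813,0.1153,0.0003],"turn":13.76}
{"slide":[-0.0515,0.1313,0.0003],"turn":13.76}
{"slide":[-0.0188,0.1398,0.0003],"turn":13.76}$[0]: bad value
```

```bash
python3 -m creep '[{"hand":0.06,"slide":[-0.0305,0.0432,0],"turn":5.2},{"hand":0.06,"slide":[-0.0265,0.0458,0],"turn":5.2},{"hand":0.06,"slide":[-0.0222,0.048,0],"turn":5.2},{"hand":0.06,"slide":[-0.0178,0.0498,0],"turn":5.2},{"hand":0.06,"slide":[-0.0133,0.0512,0],"turn":5.2}]'; python3 plan.py .4587 -.1008 .15 -10 9
```

```text
clock: 3.42
tool_pos: [0.3571, 0.3768, 0.247]
eef_rot: [0.923, 0.384, 0.0, -0.0]
contact_force: [-0.0, -0.3, 0.2]
opening: 0.675
t 3.42 pos [0.3571 0.3768 0.247 ] head 45.12 zaxis [ 6.e-04  6.e-04 -1.e+00] F [-0.01 -0.35  0.22] M [ 0.01 -0.06 -0.03] op 0.6750 q [-0.84  0.55 -0.1   1.89  0.08  0.71 -0.19]
{"slide":[-0.0296,0.0454,0.0108],"turn":6.12}
{"slide":[-0.0246,0.0483,0.0108],"turn":6.12}
{"slide":[-0.0193,0.0507,0.0108],"turn":6.12}
{"slide":[-0.0138,0.0525,0.0108],"turn":6.12}
{"slide":[-0.0081,0.0536,0.0108],"turn":6.12}
{"slide":[-0.0024,0.0542,0.0108],"turn":6.12}
{"slide":[0.0034,0.0541,0.0108],"turn":6.12}
{"slide":[0.0092,0.0535,0.0108],"turn":6.12}
{"slide":[0.0148,0.0522,0.0108],"turn":6.12}
```

```bash
python3 -m creep '[{"hand":0.06,"slide":[-0.0296,0.0454,0.011],"turn":6.1},{"hand":0.06,"slide":[-0.0246,0.0483,0.011],"turn":6.1},{"hand":0.06,"slide":[-0.0193,0.0507,0.011],"turn":6.1},{"hand":0.06,"slide":[-0.0138,0.0525,0.011],"turn":6.1},{"hand":0.06,"slide":[-0.0081,0.0536,0.011],"turn":6.1}]'; python3 -m creep '[{"hand":0.05,"slide":[-0.0024,0.0542,0.011],"turn":6.1},{"hand":0.05,"slide":[0.0034,0.0541,0.011],"turn":6.1},{"hand":0.05,"slide":[0.0092,0.0535,0.011],"turn":6.1},{"hand":0.05,"slide":[0.0148,0.0522,0.011],"turn":6.1},{"hand":0.05,"slide":[0,0,0],"turn":0}]';  python3 plan.py .4587 -.1008 .049 -10 3
python3 - <<'E'
from h import *
p=snapshot('top'); cv2.imwrite('pics/g1.png',cv2.resize(p['frame'][230:340,260:430,::-1],None,fx=4,fy=4,interpolation=cv2.INTER_CUBIC))
E
```

```text
clock: 4.05
tool_pos: [0.4142, 0.1117, 0.1917]
eef_rot: [0.992, 0.127, 0.001, -0.0]
contact_force: [1.6, -0.3, 1.1]
opening: 0.674
clock: 4.68
tool_pos: [0.4602, -0.1041, 0.1473]
eef_rot: [0.996, -0.088, 0.001, 0.001]
contact_force: [0.0, 0.8, 0.1]
opening: 0.57
t 4.67 pos [ 0.4602 -0.1041  0.1473] head -10.15 zaxis [ 9.0e-04 -2.7e-03 -1.0e+00] F [0.01 0.81 0.13] M [-0.    0.13 -0.02] op 0.5695 q [ 0.1   0.67  0.03  2.12 -0.05  0.35  0.  ]
{"slide":[-0.0007,-0.0010,0.0328],"turn":-0.05}
{"slide":[-0.0007,-0.0010,0.0328],"turn":-0.05}
{"slide":[-0.0007,-0.0010,0.0328],"turn":-0.05}
```

View pics/g1.png

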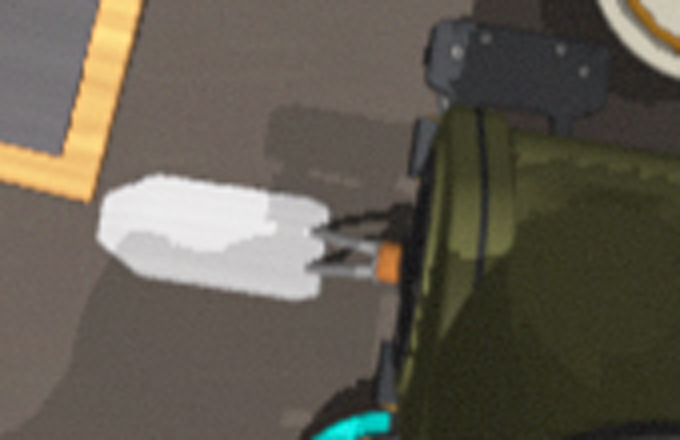

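```bash
python3 -m creep '[{"hand":0.045,"slide":[-0.001,-0.001,0.033],"turn":0},{"hand":0.045,"slide":[-0.001,-0.001,0.033],"turn":0},{"hand":0.045,"slide":[0,-0.001,0.022],"turn":0},{"hand":0.045,"slide":[0,0,0.01],"turn":0},{"hand":0.045,"slide":[0,0,0],"turn":0}]';  python3 plan.py .4587 -.1008 .049 -10 1;python3 - <<'E'
from h import *
p=snapshot('side'); cv2.imwrite('pics/g2.png',cv2.resize(p['frame'][220:340,200:370,::-1],None,fx=4,fy=4,interpolation=cv2.INTER_CUBIC))
E
```

```text
clock: 5.35
tool_pos: [0.4582, -0.0947, 0.0497]
eef_rot: [0.997, -0.083, -0.0, -0.0]
contact_force: [-0.1, -0.5, -0.2]
opening: 0.511
t 5.35 pos [ 0.4582 -0.0947  0.0497] head -9.52 zaxis [-5.e-04  7.e-04 -1.e+00] F [-0.06 -0.54 -0.16] M [-0.05  0.07 -0.01] op 0.5111 q [ 0.1   0.87  0.01  2.17 -0.06  0.1  -0.  ]
{"slide":[0.0015,0.0060,0.0007],"turn":0.48}
```

View pics/g2.png

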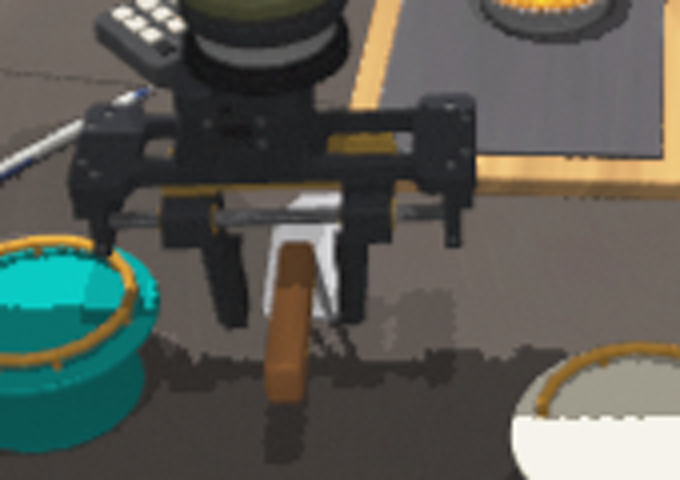

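```bash
python3 -m creep '[{"hand":0.045,"slide":[0.0015,0.006,0.0007],"turn":0.5},{"hand":0.03,"slide":[0,0,0],"turn":0},{"hand":0,"slide":[0,0,0],"turn":0},{"hand":0,"slide":[0,0,0],"turn":0},{"hand":0,"slide":[0,0,0],"turn":0}]' 20; python3 -m creep '[{"hand":0,"slide":[0,0,0],"turn":0},{"hand":0,"slide":[0,0,0],"turn":0}]' 60; python3 plan.py .4587 -.1008 .049 -10 1
```

```text
clock: 6.02
tool_pos: [0.4588, -0.1019, 0.0491]
eef_rot: [0.996, -0.088, 0.0, -0.0]
contact_force: [-0.6, 0.7, 1.6]
opening: 0.201
clock: 6.28
tool_pos: [0.4588, -0.1019, 0.049]
eef_rot: [0.996, -0.088, 0.0, 0.0]
contact_force: [-0.4, -0.6, 2.2]
opening: 0.196
t 6.28 pos [ 0.4588 -0.1019  0.049 ] head -10.12 zaxis [ 1.e-04 -1.e-04 -1.e+00] F [-0.36 -0.56  2.18] M [-0.13  0.1   0.02] op 0.1963 q [ 0.12  0.87  0.01  2.16 -0.06  0.11  0.  ]
{"slide":[-0.0003,-0.0011,0.0000],"turn":-0.12}
```

```bash
python3 -m creep '[{"hand":0,"slide":[0,0,-0.01],"turn":0},{"hand":0,"slide":[0,0,-0.03],"turn":0},{"hand":0,"slide":[0,0,-0.03],"turn":0},{"hand":0,"slide":[0,0,0],"turn":0},{"hand":0,"slide":[0,0,0],"turn":0}]' 60; python3 plan.py .5833 -.0309 .115 -15 4
python3 - <<'E'
from h import *
import pickle
p=snapshot('side'); pickle.dump(p,open('s1.pkl','wb')); cv2.imwrite('pics/g3.png',cv2.resize(p['frame'][200:340,200:370,::-1],None,fx=4,fy=4,interpolation=cv2.INTER_CUBIC))
E
```

```text
clock: 6.9
tool_pos: [0.4584, -0.1017, 0.1187]
eef_rot: [0.996, -0.088, -0.0, -0.0]
contact_force: [0.3, 1.3, -2.1]
opening: 0.199
t 6.90 pos [ 0.4584 -0.1017  0.1187] head -10.11 zaxis [-6.e-04  2.e-04 -1.e+00] F [ 0.26  1.27 -2.08] M [-0.23  0.16  0.04] op 0.1986 q [ 0.11  0.73  0.02  2.14 -0.06  0.28  0.  ]
{"slide":[0.0276,-0.0229,0.0009],"turn":1.22}
{"slide":[0.0271,-0.0235,0.0009],"turn":1.22}
{"slide":[0.0266,-0.0241,0.0009],"turn":1.22}
{"slide":[0.0261,-0.0246,0.0009],"turn":1.22}
```

View pics/g3.png

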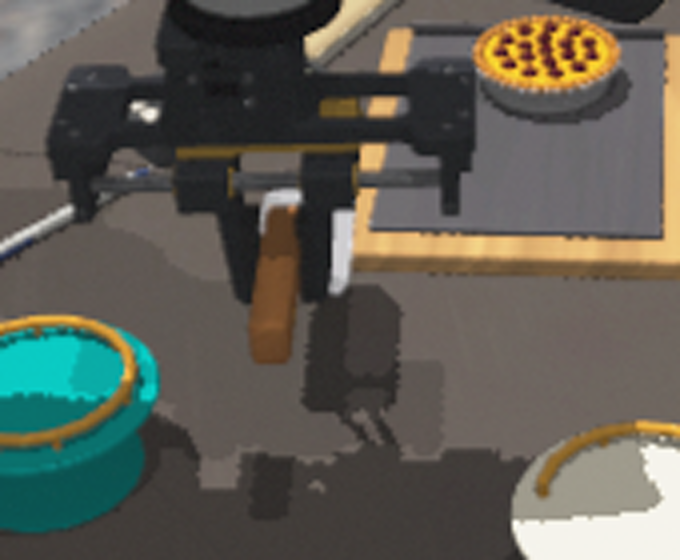

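Lifter is held and lifted (handle amid the jaws at crop 275,280). Moving to ahead of the tart.

```bash
python3 -m creep '[{"hand":0,"slide":[0.0276,-0.0229,0],"turn":1.2},{"hand":0,"slide":[0.0271,-0.0235,0],"turn":1.2},{"hand":0,"slide":[0.0266,-0.0241,0.001],"turn":1.2},{"hand":0,"slide":[0.0261,-0.0246,0.002],"turn":1.2},{"hand":0,"slide":[0,0,0],"turn":0}]' 60; python3 plan.py .5833 -.0309 .085 -15 1
python3 - <<'E'
from h import *
import pickle
p=snapshot('top'); pickle.dump(p,open('s2.pkl','wb')); cv2.imwrite('pics/g4.png',cv2.resize(p['frame'][140:290,160:350,::-1],None,fx=4,fy=4,interpolation=cv2.INTER_CUBIC))
q=snapshot('side'); pickle.dump(q,open('s2s.pkl','wb')); cv2.imwrite('pics/g4s.png',cv2.resize(q['frame'][180:330,240:430,::-1],None,fx=4,fy=4,interpolation=cv2.INTER_CUBIC))
E
```

```text
clock: 7.58
tool_pos: [0.5853, -0.0281, 0.1144]
eef_rot: [0.992, -0.128, 0.0, -0.001]
contact_force: [-0.2, 0.6, -2.2]
opening: 0.194
t 7.58 pos [ 0.5853 -0.0281  0.1144] head -14.70 zaxis [ 6.0e-04  1.6e-03 -1.0e+00] F [-0.25  0.61 -2.23] M [-0.2   0.15 -0.04] op 0.1936 q [-0.08  0.82  0.09  1.8  -0.13  0.52 -0.16]
{"slide":[-0.0012,0.0032,0.0294],"turn":0.30}
```

View pics/g4.png

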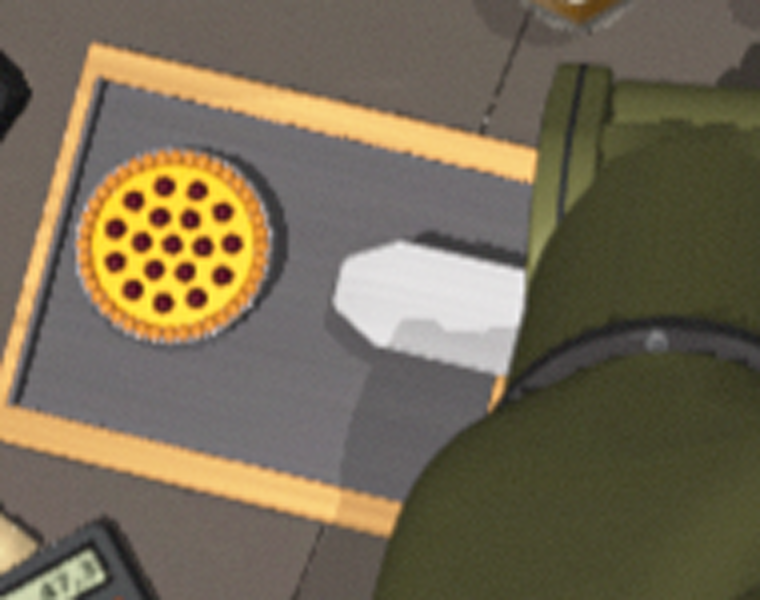

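View pics/g4s.png

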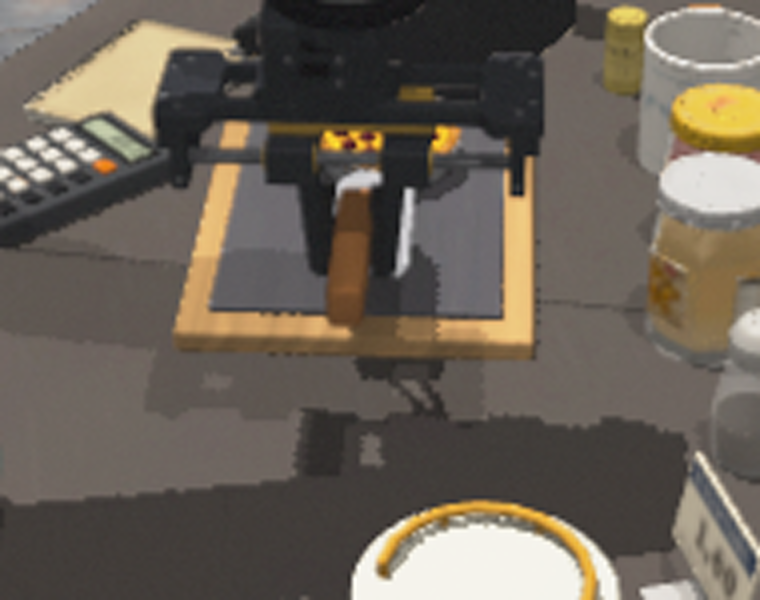

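Run:
```python
from h import *
import pickle
from scipy.optimize import least_squares
np.set_printoptions(precision=4,suppress=True)
p=pickle.load(open('s2.pkl','rb'))
print('tip',atz(p,(244.5,210),.0665))
# blade depth along axis & plane fit
F=cv2.cvtColor(p['frame'],cv2.COLOR_RGB2HSV).astype(int)
v,u=np.mgrid[0:480,0:640]
m=(F[...,1]<30)&(F[...,2]>140)&(u>240)&(u<291)&(v>198)&(v<235)
m=cv2.erode(m.astype(np.uint8),np.ones((3,3)))>0
W=np.array([toworld(p,(a,b)) for b,a in zip(*np.nonzero(m))])
A=np.c_[W[:,:2]-[.61,.09],np.ones(len(W))]; c=np.linalg.lstsq(A,W[:,2],rcond=None)[0]
print('blade plane',c,len(W),'slope along',c[:2]@[.2537,.967],'across',c[:2]@[-.967,.2537], 'z range',np.percentile(W[:,2],[5,50,95]))
# blade edges: contour of white mask, sides lines
m=((F[...,1]<30)&(F[...,2]>125)&(u>238)&(u<291)&(v>196)&(v<236)).astype(np.uint8)
cnt=max(cv2.findContours(m,cv2.RETR_EXTERNAL,cv2.CHAIN_APPROX_NONE)[0],key=len)[:,0,:]
P=np.array([atz(p,x,.067)[:2] for x in cnt])
h=np.radians(75.3); ax=np.array([np.cos(h),np.sin(h)]); la=np.array([-np.sin(h),np.cos(h)])
T=np.array([.5853,-.0281]); a=(P-T)@ax; l=(P-T)@la
print('along max',a.max()); s=(a<.135)&(a>.095)
print('lateral edges L',np.median(l[s&(l>0)]),'R',np.median(l[s&(l<0)]),'slopes',np.polyfit(a[s&(l>0)],l[s&(l>0)],1)[0],np.polyfit(a[s&(l<0)],l[s&(l<0)],1)[0])
# tart centre
m=((F[...,1]>110)&(np.hypot(u-203,v-201)<30)).astype(np.uint8)
cnt=max(cv2.findContours(m,cv2.RETR_EXTERNAL,cv2.CHAIN_APPROX_NONE)[0],key=len)[:,0,:]
for z in(.036,.041):
  P=np.array([atz(p,x,z)[:2] for x in cnt]); s=least_squares(lambda k:np.hypot(*(P-k[:2]).T)-k[2],[*P.mean(0),.045],loss='soft_l1',f_scale=.001)
  d=s.x[:2]-T; print('tart',s.x,'rel along',d@ax,'lat',d@la)
# lip line: crop (104,82)->(16,404)
for c in((104,82),(16,404)): print('lip',atz(p,(c[0]/4+160,c[1]/4+140),.0175)[:2])
```

```text
tip [0.626  0.1296 0.0665]
blade plane [-2.509  -0.2914  0.0811] 1008 slope along -0.9183162851812857 across 2.3522482162052225 z range [0.0648 0.0677 0.0708]
along max 0.16465819057415282
lateral edges L 0.025314844515531575 R -0.02470603065075832 slopes -0.011236368686605375 -0.0013127265939214955
tart [0.6505 0.2157 0.0456] rel along 0.25240978938807973 lat -0.0011766597738367508
tart [0.6496 0.2146 0.0454] rel along 0.2510818155247353 lat -0.0006204335487173749
lip [0.7362 0.2539]
lip [0.5749 0.2965]
```

```bash
python3 -m creep '[{"hand":0,"slide":[0,0,0.02],"turn":0.15},{"hand":0,"slide":[0,0,0.017],"turn":0},{"hand":0,"slide":[0,0,0.004],"turn":0},{"hand":0,"slide":[0,0,0],"turn":0},{"hand":0,"slide":[0,0,0],"turn":0}]' 60; python3 plan.py; python3 -m creep '[{"hand":0,"slide":[0,0,0.002],"turn":0},{"hand":0,"slide":[0,0,0.001],"turn":0},{"hand":0,"slide":[0,0,0],"turn":0}]'; python3 plan.py;python3 -m creep '[{"hand":0,"slide":[0,0,0.001],"turn":0},{"hand":0,"slide":[0,0,0],"turn":0}]'; python3 plan.py
```

```text
clock: 8.3
tool_pos: [0.5838, -0.0311, 0.0755]
eef_rot: [0.991, -0.131, 0.0, -0.0]
contact_force: [0.3, -0.2, -1.9]
opening: 0.194
t 8.30 pos [ 0.5838 -0.0311  0.0755] head -15.08 zaxis [ 0.001 -0.    -1.   ] F [ 0.33 -0.21 -1.93] M [-0.16  0.14 -0.03] op 0.1939 q [-0.07  0.89  0.08  1.82 -0.14  0.44 -0.16]
clock: 8.68
tool_pos: [0.5835, -0.031, 0.072]
eef_rot: [0.991, -0.131, 0.0, -0.0]
contact_force: [0.3, -0.2, -1.8]
opening: 0.201
t 8.68 pos [ 0.5835 -0.031   0.072 ] head -15.07 zaxis [ 0.e+00  1.e-04 -1.e+00] F [ 0.27 -0.17 -1.78] M [-0.21  0.14 -0.06] op 0.2013 q [-0.07  0.89  0.08  1.82 -0.14  0.44 -0.16]
clock: 8.93
tool_pos: [0.5834, -0.0309, 0.0709]
eef_rot: [0.991, -0.131, -0.0, -0.0]
contact_force: [-0.2, -0.1, -2.7]
opening: 0.196
t 8.93 pos [ 0.5834 -0.0309  0.0709] head -15.07 zaxis [-1.e-04  1.e-04 -1.e+00] F [-0.16 -0.11 -2.67] M [-0.21  0.13  0.02] op 0.1961 q [-0.07  0.89  0.07  1.82 -0.14  0.43 -0.16]
```

```bash
python3 -m creep '[{"hand":0,"slide":[0,0,0.002],"turn":0},{"hand":0,"slide":[0,0,0],"turn":0}]'; python3 plan.py;python3 -m creep '[{"hand":0,"slide":[0,0,0.001],"turn":0},{"hand":0,"slide":[0,0,0],"turn":0}]'; python3 plan.py;python3 -m creep '[{"hand":0,"slide":[0,0,0.0007],"turn":0},{"hand":0,"slide":[0,0,0],"turn":0}]'; python3 plan.py
```

```text
clock: 9.18
tool_pos: [0.5833, -0.031, 0.0688]
eef_rot: [0.991, -0.131, -0.0, -0.0]
contact_force: [-0.1, -0.3, -1.7]
opening: 0.195
t 9.18 pos [ 0.5833 -0.031   0.0688] head -15.07 zaxis [-4.e-04  1.e-04 -1.e+00] F [-0.06 -0.31 -1.66] M [-0.2   0.1   0.01] op 0.1949 q [-0.07  0.9   0.07  1.82 -0.14  0.43 -0.16]
clock: 9.43
tool_pos: [0.5834, -0.031, 0.0679]
eef_rot: [0.991, -0.131, -0.0, -0.0]
contact_force: [-0.5, 0.3, -1.7]
opening: 0.194
t 9.43 pos [ 0.5834 -0.031   0.0679] head -15.08 zaxis [-1.e-04  1.e-04 -1.e+00] F [-0.51  0.29 -1.7 ] M [-0.21  0.15 -0.06] op 0.1939 q [-0.07  0.9   0.07  1.82 -0.14  0.43 -0.16]
clock: 9.68
tool_pos: [0.5835, -0.031, 0.0673]
eef_rot: [0.991, -0.131, 0.0, -0.0]
contact_force: [0.1, -0.7, -1.1]
opening: 0.194
t 9.68 pos [ 0.5835 -0.031   0.0673] head -15.07 zaxis [ 1.e-04  1.e-04 -1.e+00] F [ 0.1  -0.69 -1.07] M [-0.16  0.13  0.03] op 0.1941 q [-0.07  0.9   0.07  1.82 -0.14  0.43 -0.16]
```

```bash
python3 -m creep '[{"hand":0,"slide":[0,0,0.0007],"turn":0},{"hand":0,"slide":[0,0,0],"turn":0}]'; python3 plan.py;python3 -m creep '[{"hand":0,"slide":[0,0,0.0007],"turn":0},{"hand":0,"slide":[0,0,0],"turn":0}]'; python3 plan.py
```

```text
clock: 9.93
tool_pos: [0.5835, -0.031, 0.0666]
eef_rot: [0.991, -0.131, 0.0, -0.0]
contact_force: [-1.0, -0.8, -2.0]
opening: 0.194
t 9.93 pos [ 0.5835 -0.031   0.0666] head -15.08 zaxis [ 1.e-04  0.e+00 -1.e+00] F [-0.96 -0.76 -1.96] M [-0.12  0.16 -0.01] op 0.1942 q [-0.07  0.9   0.07  1.82 -0.14  0.43 -0.16]
clock: 10.18
tool_pos: [0.5836, -0.0312, 0.0661]
eef_rot: [0.991, -0.131, 0.0, 0.0]
contact_force: [-0.2, -0.0, 0.9]
opening: 0.196
t 10.18 pos [ 0.5836 -0.0312  0.0661] head -15.08 zaxis [ 3.e-04 -1.e-04 -1.e+00] F [-0.19 -0.05  0.92] M [-0.17  0.14  0.02] op 0.1964 q [-0.07  0.9   0.07  1.82 -0.14  0.42 -0.16]
```

```bash
python3 -m creep '[{"hand":0,"slide":[0,-0.008,-0.0005],"turn":0},{"hand":0,"slide":[0,-0.012,0],"turn":0},{"hand":0,"slide":[0,-0.012,0],"turn":0},{"hand":0,"slide":[0,-0.01,0],"turn":0},{"hand":0,"slide":[0,-0.004,0],"turn":0}]'; python3 plan.py; python3 -m creep '[{"hand":0,"slide":[0,-0.003,0],"turn":0},{"hand":0,"slide":[0,-0.003,0],"turn":0},{"hand":0,"slide":[0,-0.003,0],"turn":0},{"hand":0,"slide":[0,-0.003,0],"turn":0}]';  python3 plan.py
python3 - <<'E'
from h import *
p=snapshot('top');  cv2.imwrite('pics/g5.png',cv2.resize(p['frame'][140:290,160:350,::-1],None,fx=4,fy=4,interpolation=cv2.INTER_CUBIC))
E
```

```text
clock: 10.8
tool_pos: [0.5956, 0.0149, 0.0663]
eef_rot: [0.991, -0.13, -0.0, -0.0]
contact_force: [-0.3, -0.2, -0.7]
opening: 0.197
t 10.80 pos [0.5956 0.0149 0.0663] head -14.98 zaxis [ 0.e+00  6.e-04 -1.e+00] F [-0.32 -0.19 -0.74] M [-0.15  0.1  -0.03] op 0.1970 q [-0.15  0.91  0.09  1.79 -0.16  0.45 -0.22]
clock: 11.3
tool_pos: [0.5985, 0.0244, 0.0664]
eef_rot: [0.991, -0.132, -0.0, 0.0]
contact_force: [-0.6, -1.9, -0.6]
opening: 0.193
t 11.30 pos [0.5985 0.0244 0.0664] head -15.12 zaxis [-3.e-04 -6.e-04 -1.e+00] F [-0.57 -1.9  -0.61] M [-0.43  0.23  0.02] op 0.1935 q [-0.17  0.91  0.09  1.78 -0.16  0.46 -0.23]
```

View pics/g5.png

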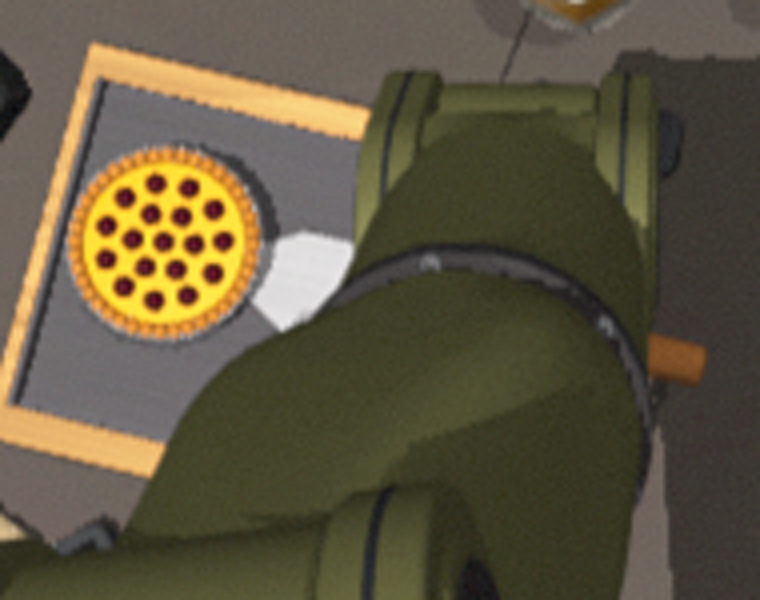

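```bash
python3 -m creep '[{"hand":0,"slide":[0,-0.003,0],"turn":0},{"hand":0,"slide":[0,-0.003,0],"turn":0},{"hand":0,"slide":[0,-0.003,0],"turn":0},{"hand":0,"slide":[0,-0.003,0],"turn":0}]';  python3 plan.py;  python3 -m creep '[{"hand":0,"slide":[0,-0.003,0],"turn":0},{"hand":0,"slide":[0,-0.003,0],"turn":0},{"hand":0,"slide":[0,-0.003,0],"turn":0},{"hand":0,"slide":[0,-0.003,0],"turn":0}]';  python3 plan.py
python3 - <<'E'
from h import *
p=snapshot('top');  cv2.imwrite('pics/g6.png',cv2.resize(p['frame'][140:290,160:350,::-1],None,fx=4,fy=4,interpolation=cv2.INTER_CUBIC))
E
```

```text
clock: 11.85
tool_pos: [0.6017, 0.0368, 0.0664]
eef_rot: [0.991, -0.131, -0.0, -0.0]
contact_force: [-0.1, -1.0, -0.3]
opening: 0.196
t 11.85 pos [0.6017 0.0368 0.0664] head -15.07 zaxis [-0.e+00  1.e-04 -1.e+00] F [-0.14 -0.97 -0.32] M [-0.36  0.14  0.01] op 0.1957 q [-0.19  0.92  0.1   1.76 -0.17  0.47 -0.24]
clock: 12.35
tool_pos: [0.6049, 0.0485, 0.0664]
eef_rot: [0.991, -0.131, 0.0, -0.0]
contact_force: [-0.7, -2.3, -1.1]
opening: 0.195
t 12.35 pos [0.6049 0.0485 0.0664] head -15.07 zaxis [ 0.e+00  2.e-04 -1.e+00] F [-0.7  -2.35 -1.06] M [-0.41  0.21 -0.02] op 0.1951 q [-0.21  0.92  0.1   1.75 -0.17  0.48 -0.26]
```

View pics/g6.png

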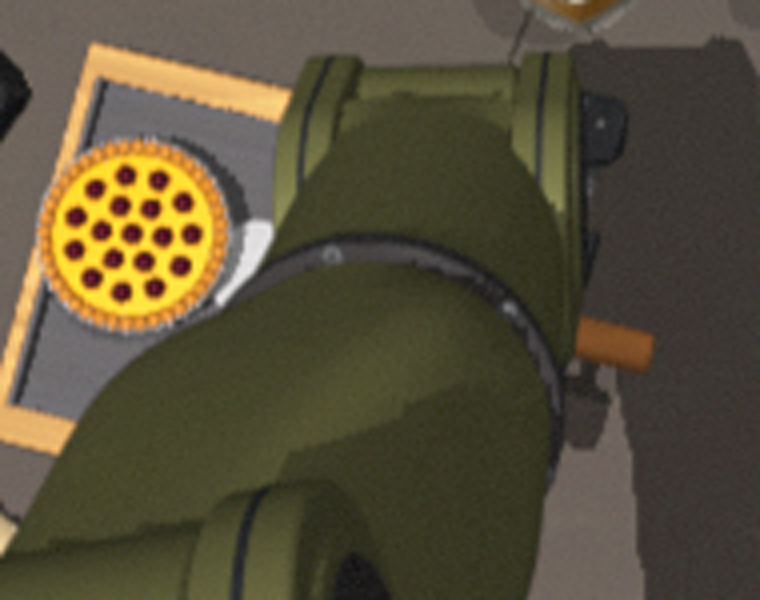

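```bash
python3 -m creep '[{"hand":0,"slide":[0,-0.003,0],"turn":0},{"hand":0,"slide":[0,-0.003,0],"turn":0},{"hand":0,"slide":[0,-0.003,0],"turn":0}]';  python3 plan.py;  python3 -m creep '[{"hand":0,"slide":[0,-0.003,0],"turn":0},{"hand":0,"slide":[0,-0.003,0],"turn":0},{"hand":0,"slide":[0,-0.003,0],"turn":0}]';  python3 plan.py
python3 - <<'E'
from h import *
p=snapshot('side');  cv2.imwrite('pics/g7.png',cv2.resize(p['frame'][170:290,260:430,::-1],None,fx=4,fy=4,interpolation=cv2.INTER_CUBIC))
E
```

```text
clock: 12.78
tool_pos: [0.6072, 0.0571, 0.0664]
eef_rot: [0.991, -0.131, 0.0, -0.0]
contact_force: [-0.7, -1.1, -0.9]
opening: 0.198
t 12.78 pos [0.6072 0.0571 0.0664] head -15.07 zaxis [ 0.e+00  1.e-04 -1.e+00] F [-0.73 -1.13 -0.88] M [-0.39  0.12  0.02] op 0.1979 q [-0.23  0.92  0.1   1.74 -0.18  0.49 -0.27]
clock: 13.15
tool_pos: [0.6095, 0.0658, 0.0664]
eef_rot: [0.991, -0.131, -0.0, -0.0]
contact_force: [-0.8, -2.1, -1.6]
opening: 0.194
t 13.15 pos [0.6095 0.0658 0.0664] head -15.07 zaxis [-0.e+00  1.e-04 -1.e+00] F [-0.77 -2.08 -1.63] M [-0.33  0.16 -0.04] op 0.1944 q [-0.24  0.93  0.11  1.73 -0.18  0.49 -0.28]
```

View pics/g7.png

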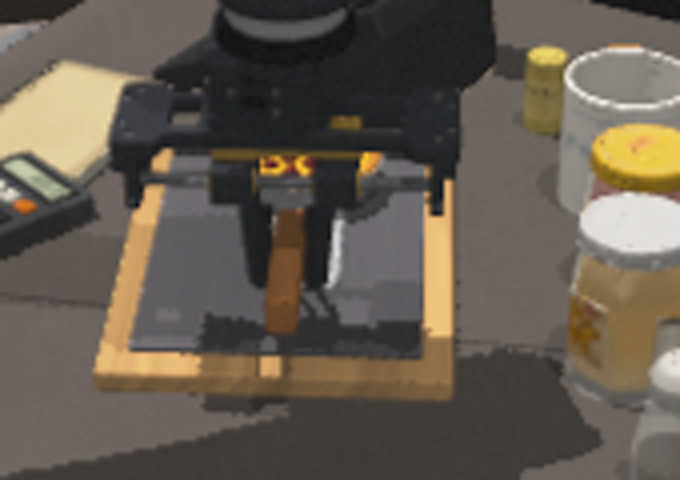

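```bash
python3 -m creep '[{"hand":0,"slide":[0,-0.004,0],"turn":0},{"hand":0,"slide":[0,-0.004,0],"turn":0},{"hand":0,"slide":[0,-0.004,0],"turn":0},{"hand":0,"slide":[0,-0.004,0],"turn":0}]';  python3 plan.py;  python3 -m creep '[{"hand":0,"slide":[0,-0.004,0],"turn":0},{"hand":0,"slide":[0,-0.004,0],"turn":0},{"hand":0,"slide":[0,-0.004,0],"turn":0},{"hand":0,"slide":[0,-0.003,0],"turn":0}]';  python3 plan.py
python3 - <<'E'
from h import *
p=snapshot('top');  cv2.imwrite('pics/g8.png',cv2.resize(p['frame'][140:290,140:330,::-1],None,fx=4,fy=4,interpolation=cv2.INTER_CUBIC))
E
```

```text
clock: 13.7
tool_pos: [0.6137, 0.0813, 0.0664]
eef_rot: [0.991, -0.131, -0.0, 0.0]
contact_force: [-1.0, -1.3, -0.5]
opening: 0.196
t 13.70 pos [0.6137 0.0813 0.0664] head -15.07 zaxis [-1.e-04 -0.e+00 -1.e+00] F [-1.03 -1.28 -0.45] M [-0.48  0.17  0.  ] op 0.1964 q [-0.27  0.93  0.11  1.71 -0.19  0.51 -0.3 ]
clock: 14.2
tool_pos: [0.6176, 0.0957, 0.0664]
eef_rot: [0.991, -0.131, -0.0, 0.0]
contact_force: [0.4, -2.2, 0.2]
opening: 0.194
t 14.20 pos [0.6176 0.0957 0.0664] head -15.07 zaxis [-1.e-04 -1.e-04 -1.e+00] F [ 0.39 -2.22  0.24] M [-0.56  0.29 -0.04] op 0.1944 q [-0.29  0.94  0.12  1.69 -0.19  0.52 -0.32]
```

View pics/g8.png

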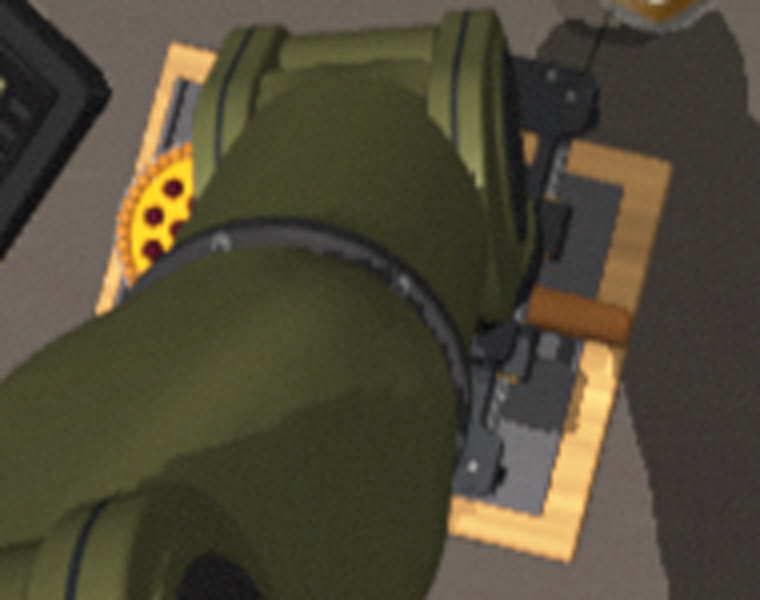

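```bash
python3 -m creep '[{"hand":0,"slide":[0,-0.003,0],"turn":0},{"hand":0,"slide":[0,-0.003,0],"turn":0},{"hand":0,"slide":[0,-0.002,0],"turn":0},{"hand":0,"slide":[0,0,0],"turn":0}]';  python3 plan.py;  python3 -m creep '[{"hand":0,"slide":[0,-0.002,0],"turn":0},{"hand":0,"slide":[0,-0.002,0],"turn":0},{"hand":0,"slide":[0,0,0],"turn":0}]';  python3 plan.py; python3 -m creep '[{"hand":0,"slide":[0,-0.002,0],"turn":0},{"hand":0,"slide":[0,0,0],"turn":0}]';  python3 plan.py
```

```text
clock: 14.75
tool_pos: [0.6197, 0.1035, 0.0664]
eef_rot: [0.991, -0.131, 0.0, -0.0]
contact_force: [-1.3, -1.8, -0.3]
opening: 0.199
t 14.75 pos [0.6197 0.1035 0.0664] head -15.06 zaxis [ 2.e-04  3.e-04 -1.e+00] F [-1.35 -1.81 -0.33] M [-0.49  0.13 -0.01] op 0.1994 q [-0.3   0.94  0.12  1.68 -0.19  0.53 -0.33]
clock: 15.12
tool_pos: [0.6209, 0.1078, 0.0664]
eef_rot: [0.991, -0.131, 0.0, -0.0]
contact_force: [-0.5, -1.8, -0.9]
opening: 0.195
t 15.12 pos [0.6209 0.1078 0.0664] head -15.05 zaxis [ 4.e-04  8.e-04 -1.e+00] F [-0.5  -1.84 -0.9 ] M [-0.51  0.17 -0.06] op 0.1946 q [-0.31  0.94  0.12  1.68 -0.19  0.53 -0.33]
clock: 15.38
tool_pos: [0.6213, 0.1097, 0.0664]
eef_rot: [0.991, -0.131, 0.0, -0.0]
contact_force: [-0.2, -0.6, -1.4]
opening: 0.195
t 15.38 pos [0.6213 0.1097 0.0664] head -15.05 zaxis [ 3.e-04  7.e-04 -1.e+00] F [-0.25 -0.61 -1.36] M [-0.37  0.15 -0.01] op 0.1953 q [-0.31  0.94  0.12  1.68 -0.19  0.54 -0.34]
```

```bash
python3 -m creep '[{"hand":0,"slide":[0,-0.001,0],"turn":0},{"hand":0,"slide":[0,0,-0.002],"turn":0},{"hand":0,"slide":[0,0,-0.003],"turn":0},{"hand":0,"slide":[0,0,-0.003],"turn":0},{"hand":0,"slide":[0,0,0],"turn":0}]';  python3 plan.py;  python3 -m creep '[{"hand":0,"slide":[0,0,-0.006],"turn":0},{"hand":0,"slide":[0,0,-0.009],"turn":0},{"hand":0,"slide":[0,0,-0.009],"turn":0},{"hand":0,"slide":[0,0,-0.006],"turn":0},{"hand":0,"slide":[0,0,0],"turn":0}]';  python3 plan.py
python3 - <<'E'
from h import *
p=snapshot('top');  cv2.imwrite('pics/g9.png',cv2.resize(p['frame'][140:290,140:330,::-1],None,fx=4,fy=4,interpolation=cv2.INTER_CUBIC))
p=snapshot('side');  cv2.imwrite('pics/g9s.png',cv2.resize(p['frame'][150:290,260:430,::-1],None,fx=4,fy=4,interpolation=cv2.INTER_CUBIC))
E
```

```text
clock: 16.0
tool_pos: [0.6215, 0.1102, 0.0746]
eef_rot: [0.991, -0.131, 0.0, -0.0]
contact_force: [0.6, -0.2, -3.6]
opening: 0.194
t 16.00 pos [0.6215 0.1102 0.0746] head -15.06 zaxis [ 2.e-04  3.e-04 -1.e+00] F [ 0.61 -0.15 -3.55] M [-0.45  0.22  0.01] op 0.1940 q [-0.32  0.93  0.13  1.67 -0.19  0.55 -0.34]
clock: 16.62
tool_pos: [0.6219, 0.1101, 0.1052]
eef_rot: [0.991, -0.131, 0.001, -0.0]
contact_force: [-0.5, -0.0, -3.4]
opening: 0.196
t 16.62 pos [0.6219 0.1101 0.1052] head -15.07 zaxis [ 1.4e-03  3.0e-04 -1.0e+00] F [-0.46 -0.01 -3.43] M [-0.4   0.21  0.02] op 0.1965 q [-0.32  0.88  0.14  1.66 -0.19  0.6  -0.34]
```

View pics/g9.png

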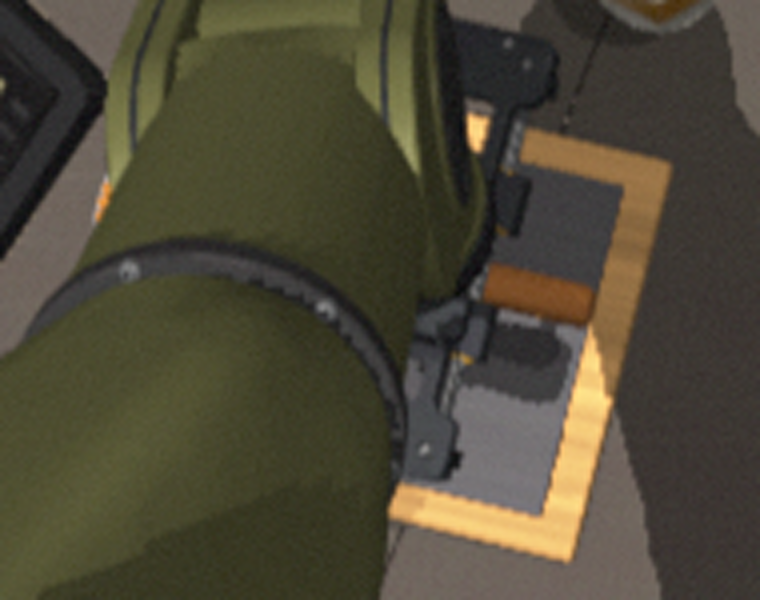

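View pics/g9s.png

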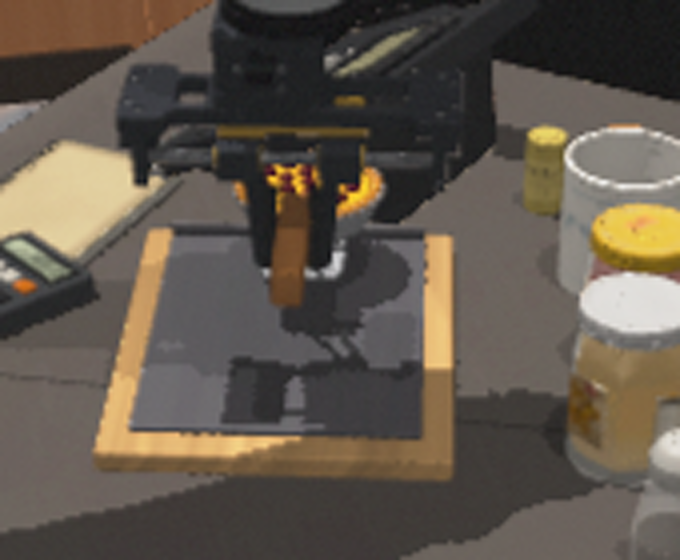

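```bash
cat > plan2.py <<'E'
import sys; from h import *
from scipy.spatial.transform import Rotation as R
s=get_state(); P=np.array(s['tool_pos']); x=R.from_quat(s['eef_rot']).as_matrix()[:,0]; rr=np.degrees(np.arctan2(x[1],x[0]))
T=np.array([float(a) for a in sys.argv[1:4]]); h=float(sys.argv[4]); n=int(sys.argv[5])
w=np.minimum(1,np.minimum(np.arange(1,n+1),np.arange(n,0,-1))/4.5); w/=w.sum()
dh=(h-rr+180)%360-180
for i in range(n):
    d=(T-P)*w[i]; a=np.radians(rr); X=np.array([np.cos(a),np.sin(a)]); Y=np.array([np.sin(a),-np.cos(a)])
    t=round(-dh*w[i],1); print('{"hand":0,"slide":[%.4f,%.4f,%.4f],"turn":%.1f}'%(d[:2]@X,d[:2]@Y,-d[2],t),end=',\n' if i%5==4 else ','); rr-=t
E
python3 plan2.py .4875 -.2895 .165 -64.5 25
```

```text
{"hand":0,"slide":[-0.0003,0.0044,-0.0006],"turn":0.5},{"hand":0,"slide":[-0.0004,0.0087,-0.0013],"turn":1.0},{"hand":0,"slide":[-0.0004,0.0131,-0.0019],"turn":1.5},{"hand":0,"slide":[-0.0001,0.0175,-0.0025],"turn":2.0},{"hand":0,"slide":[0.0005,0.0196,-0.0028],"turn":2.3},
{"hand":0,"slide":[0.0013,0.0196,-0.0028],"turn":2.3},{"hand":0,"slide":[0.0021,0.0195,-0.0028],"turn":2.3},{"hand":0,"slide":[0.0029,0.0194,-0.0028],"turn":2.3},{"hand":0,"slide":[0.0037,0.0193,-0.0028],"turn":2.3},{"hand":0,"slide":[0.0044,0.0191,-0.0028],"turn":2.3},
{"hand":0,"slide":[0.0052,0.0189,-0.0028],"turn":2.3},{"hand":0,"slide":[0.0060,0.0187,-0.0028],"turn":2.3},{"hand":0,"slide":[0.0067,0.0185,-0.0028],"turn":2.3},{"hand":0,"slide":[0.0074,0.0182,-0.0028],"turn":2.3},{"hand":0,"slide":[0.0082,0.0179,-0.0028],"turn":2.3},
{"hand":0,"slide":[0.0089,0.0175,-0.0028],"turn":2.3},{"hand":0,"slide":[0.0096,0.0172,-0.0028],"turn":2.3},{"hand":0,"slide":[0.0103,0.0168,-0.0028],"turn":2.3},{"hand":0,"slide":[0.0109,0.0163,-0.0028],"turn":2.3},{"hand":0,"slide":[0.0116,0.0159,-0.0028],"turn":2.3},
{"hand":0,"slide":[0.0122,0.0154,-0.0028],"turn":2.3},{"hand":0,"slide":[0.0114,0.0132,-0.0025],"turn":2.0},{"hand":0,"slide":[0.0089,0.0096,-0.0019],"turn":1.5},{"hand":0,"slide":[0.0061,0.0063,-0.0013],"turn":1.0},{"hand":0,"slide":[0.0031,0.0031,-0.0006],"turn":0.5},
```

```bash
python3 -m creep '[{"hand":0,"slide":[-0.0003,0.0044,-0.003],"turn":0.5},{"hand":0,"slide":[-0.0004,0.0087,-0.004],"turn":1.0},{"hand":0,"slide":[-0.0004,0.0131,-0.004],"turn":1.5},{"hand":0,"slide":[-0.0001,0.0175,-0.005],"turn":2.0},{"hand":0,"slide":[0.0005,0.0196,-0.005],"turn":2.3}]'; python3 -m creep '[{"hand":0,"slide":[0.0013,0.0196,-0.005],"turn":2.3},{"hand":0,"slide":[0.0021,0.0195,-0.005],"turn":2.3},{"hand":0,"slide":[0.0029,0.0194,-0.005],"turn":2.3},{"hand":0,"slide":[0.0037,0.0193,-0.004],"turn":2.3},{"hand":0,"slide":[0.0044,0.0191,-0.004],"turn":2.3}]'; python3 plan.py
```

```text
clock: 17.35
tool_pos: [0.6009, 0.0482, 0.1259]
eef_rot: [0.981, -0.196, 0.0, 0.0]
contact_force: [-0.2, -0.7, -3.9]
opening: 0.197
clock: 17.98
tool_pos: [0.5698, -0.0444, 0.1487]
eef_rot: [0.956, -0.293, 0.0, -0.0]
contact_force: [0.3, -0.1, -3.9]
opening: 0.195
t 17.98 pos [ 0.5698 -0.0444  0.1487] head -34.03 zaxis [ 1.e-04  1.e-04 -1.e+00] F [ 0.31 -0.12 -3.93] M [-0.32  0.34  0.  ] op 0.1954 q [-0.12  0.76  0.19  1.83 -0.25  0.57 -0.36]
```

```bash
python3 -m creep '[{"hand":0,"slide":[0.0052,0.0189,-0.003],"turn":2.3},{"hand":0,"slide":[0.0060,0.0187,-0.003],"turn":2.3},{"hand":0,"slide":[0.0067,0.0185,-0.002],"turn":2.3},{"hand":0,"slide":[0.0074,0.0182,-0.002],"turn":2.3},{"hand":0,"slide":[0.0082,0.0179,-0.001],"turn":2.3}]'; python3 -m creep '[{"hand":0,"slide":[0.0089,0.0175,0],"turn":2.3},{"hand":0,"slide":[0.0096,0.0172,0],"turn":2.3},{"hand":0,"slide":[0.0103,0.0168,0],"turn":2.3},{"hand":0,"slide":[0.0109,0.0163,0],"turn":2.3},{"hand":0,"slide":[0.0116,0.0159,0],"turn":2.3}]'; python3 -m creep '[{"hand":0,"slide":[0.0122,0.0154,0],"turn":2.3},{"hand":0,"slide":[0.0114,0.0132,0],"turn":2.0},{"hand":0,"slide":[0.0089,0.0096,0],"turn":1.5},{"hand":0,"slide":[0.0061,0.0063,0],"turn":1.0},{"hand":0,"slide":[0.0031,0.0031,0],"turn":0.5}]'; python3 -m creep '[{"hand":0,"slide":[0,0,0],"turn":0},{"hand":0,"slide":[0,0,0],"turn":0},{"hand":0,"slide":[0,0,0],"turn":0}]';python3 plan.py
python3 - <<'E'
from h import *
import pickle
p=snapshot('top');  cv2.imwrite('pics/h1.png',cv2.resize(p['frame'][140:320,340:530,::-1],None,fx=4,fy=3,interpolation=cv2.INTER_CUBIC))
q=snapshot('side');  cv2.imwrite('pics/h1s.png',cv2.resize(q['frame'][240:400,250:450,::-1],None,fx=4,fy=3.7,interpolation=cv2.INTER_CUBIC))
pickle.dump((p,q),open('s3.pkl','wb'))
E
python3 plan.py
```

```text
clock: 18.6
tool_pos: [0.5387, -0.1375, 0.1595]
eef_rot: [0.922, -0.387, 0.0, -0.0]
contact_force: [0.3, -0.3, -3.4]
opening: 0.195
clock: 19.23
tool_pos: [0.5075, -0.2308, 0.1593]
eef_rot: [0.879, -0.477, -0.0, -0.0]
contact_force: [-0.1, -0.5, -4.1]
opening: 0.195
clock: 19.85
tool_pos: [0.4877, -0.2899, 0.1593]
eef_rot: [0.847, -0.531, -0.0, -0.0]
contact_force: [0.1, -0.2, -4.5]
opening: 0.194
clock: 20.23
tool_pos: [0.4881, -0.289, 0.1593]
eef_rot: [0.848, -0.531, -0.0, -0.0]
contact_force: [0.2, 0.1, -4.1]
opening: 0.196
t 20.23 pos [ 0.4881 -0.289   0.1593] head -64.12 zaxis [ 0.e+00  5.e-04 -1.e+00] F [ 0.18  0.12 -4.07] M [-0.19  0.51 -0.02] op 0.1962 q [ 0.29  0.75  0.28  1.84 -0.34  0.6  -0.33]
t 20.32 pos [ 0.488  -0.2893  0.1594] head -64.14 zaxis [ 1.e-04  3.e-04 -1.e+00] F [ 0.46  0.   -3.17] M [-0.18  0.48 -0.01] op 0.1981 q [ 0.29  0.75  0.28  1.84 -0.34  0.6  -0.33]
```

View pics/h1.png

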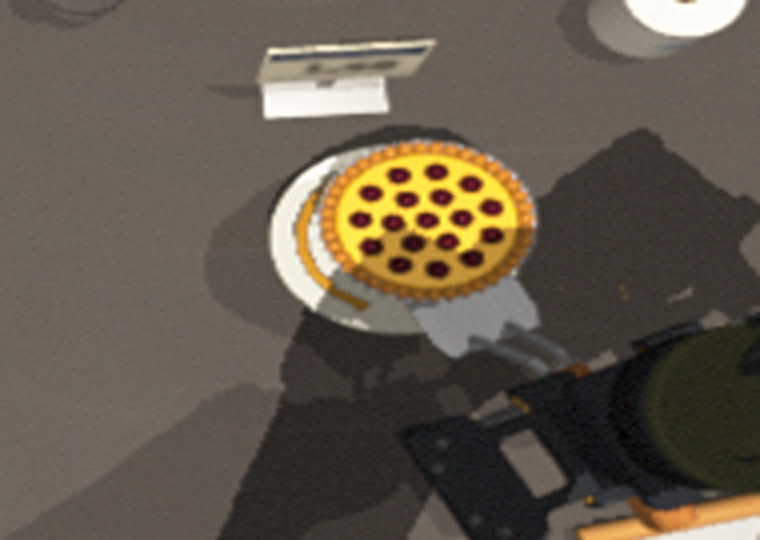

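View pics/h1s.png

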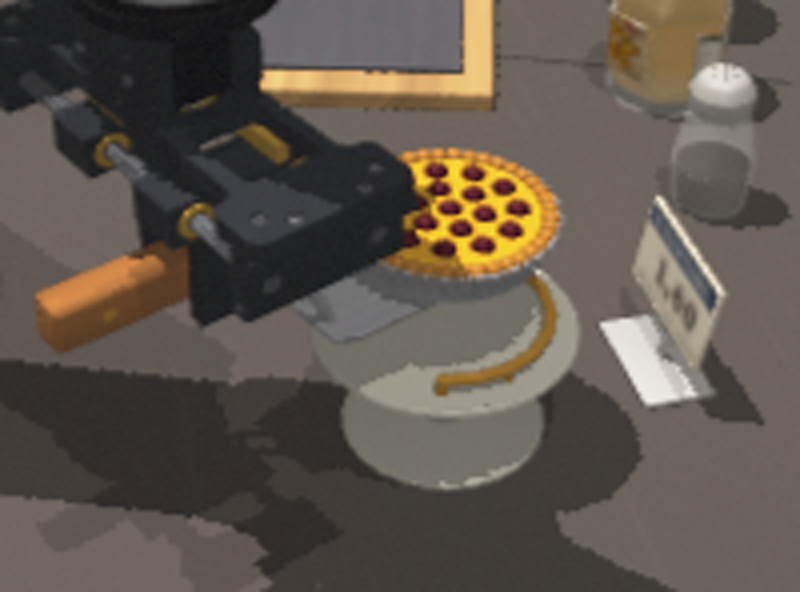

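```bash
cat > tart.py <<'E'
from h import *
from scipy.optimize import least_squares
def tart(p,c,r,z,smin=110):
    F=cv2.cvtColor(p['frame'],cv2.COLOR_RGB2HSV).astype(int); v,u=np.mgrid[0:480,0:640]
    m=((F[...,1]>smin)&(np.hypot(u-c[0],v-c[1])<r)).astype(np.uint8); m=cv2.morphologyEx(m,cv2.MORPH_OPEN,np.ones((3,3)))
    cnt=max(cv2.findContours(m,cv2.RETR_EXTERNAL,cv2.CHAIN_APPROX_NONE)[0],key=len)[:,0,:]
    P=np.array([atz(p,x,z)[:2] for x in cnt]); s=least_squares(lambda k:np.hypot(*(P-k[:2]).T)-k[2],[*P.mean(0),.045],loss='soft_l1',f_scale=.001)
    return s.x,np.sqrt(np.mean((np.hypot(*(P-s.x[:2]).T)-s.x[2])**2))
E
python3 - <<'E'
from tart import *
import pickle
np.set_printoptions(precision=4,suppress=True)
p,q=pickle.load(open('s3.pkl','rb'))
T=np.array([.488,-.2892]); h=np.radians(25.87); ax=np.array([np.cos(h),np.sin(h)]); la=np.array([-ax[1],ax[0]])
for z in(.132,.135):
  x,e=tart(p,(340+428/4,140+220/3),33,z); d=x[:2]-T; print(x,e,'along',d@ax,'lat',d@la)
# blade plane level
for n,im,box in(('top',p,(440,480,226,262)),('side',q,(320,360,300,335))):
  F=cv2.cvtColor(im['frame'],cv2.COLOR_RGB2HSV).astype(int); v,u=np.mgrid[0:480,0:640]
  W=np.array([toworld(im,(a,b)) for a in range(box[0],box[1]) for b in range(box[2],box[3])])
  l=(W[:,:2]-T)@la;a=(W[:,:2]-T)@ax
  k=(abs(W[:,2]-.113)<.01)&(abs(l)<.02)&(a>.056)&(a<.082); print(n,k.sum(),np.median(W[k,2]) if k.any() else 0)
# tart top levelness from depth
F=cv2.cvtColor(p['frame'],cv2.COLOR_RGB2HSV).astype(int)
W=np.array([toworld(p,(a,b)) for a in range(425,470) for b in range(190,238)])
l=(W[:,:2]-T)@la;a=(W[:,:2]-T)@ax-.126
k=(np.hypot(l,a)<.04)&(W[:,2]>.12)
A=np.c_[a[k],l[k],np.ones(k.sum())]; print('tart top plane',np.linalg.lstsq(A,W[k,2],rcond=None)[0],k.sum())
E
```

```text
[ 0.6033 -0.2341  0.0453] 0.0006547687074680298 along 0.12783188963851713 lat -0.0007237001171596147
[ 0.6029 -0.2334  0.0451] 0.0006526234926512373 along 0.12776010885627212 lat 0.00010388848087811225
top 309 0.11242373093799507
side 173 0.1127195659987999
tart top plane [-0.0193  0.0041  0.1352] 1633
```

```bash
python3 -m creep '[{"hand":0,"slide":[0.0003,0.001,0.004],"turn":0},{"hand":0,"slide":[0.0003,0.0012,0.008],"turn":0},{"hand":0,"slide":[0,0,0.01],"turn":0},{"hand":0,"slide":[0,0,0.007],"turn":0},{"hand":0,"slide":[0,0,0.003],"turn":0}]'; python3 -m creep '[{"hand":0,"slide":[0,0,0],"turn":0},{"hand":0,"slide":[0,0,0],"turn":0},{"hand":0,"slide":[0,0,0],"turn":0}]';python3 plan.py
python3 - <<'E'
from tart import *
import pickle
np.set_printoptions(precision=4,suppress=True)
p=snapshot('top');  cv2.imwrite('pics/h2.png',cv2.resize(p['frame'][140:320,340:530,::-1],None,fx=4,fy=3,interpolation=cv2.INTER_CUBIC))
q=snapshot('side');  cv2.imwrite('pics/h2s.png',cv2.resize(q['frame'][260:380,280:410,::-1],None,fx=5,fy=5,interpolation=cv2.INTER_CUBIC))
pickle.dump((p,q),open('s4.pkl','wb'))
s=get_state();zr=s['tool_pos'][2]-.049+.003+.022
u=proj(p,[.6015,-.235,zr]); print(u)
for z in(zr-.002,zr+.001):print(tart(p,u,28,z))
E
```

```text
clock: 20.95
tool_pos: [0.4858, -0.2909, 0.1266]
eef_rot: [0.847, -0.531, -0.001, -0.0]
contact_force: [-0.1, -0.1, -2.9]
opening: 0.19
clock: 21.32
tool_pos: [0.4863, -0.2912, 0.1277]
eef_rot: [0.847, -0.531, 0.0, -0.0]
contact_force: [-0.3, -0.0, -3.6]
opening: 0.199
t 21.32 pos [ 0.4863 -0.2912  0.1277] head -64.17 zaxis [ 5.e-04 -2.e-04 -1.e+00] F [-0.35 -0.01 -3.62] M [-0.19  0.42  0.04] op 0.1987 q [ 0.31  0.8   0.25  1.86 -0.36  0.53 -0.31]
[443.2078 216.4843]
(array([ 0.6016, -0.2359,  0.0451]), np.float64(0.0007114262272210298))
(array([ 0.6012, -0.2352,  0.045 ]), np.float64(0.0007091730604200722))
```

View pics/h2.png

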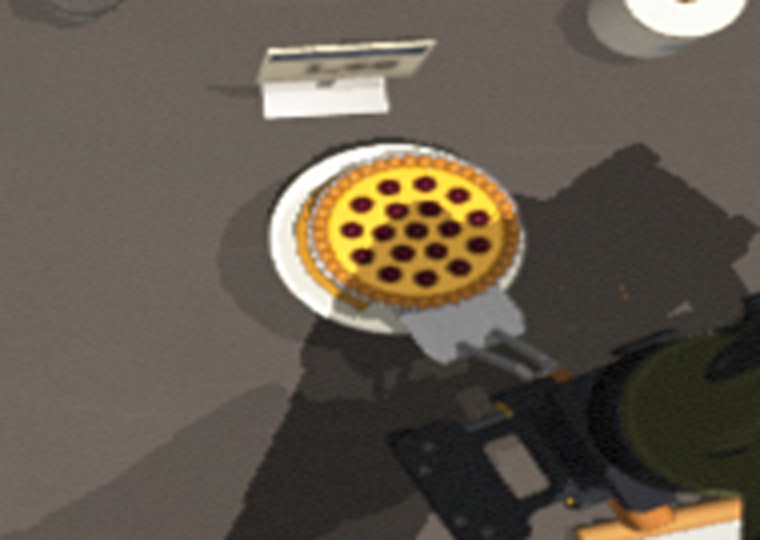

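View pics/h2s.png

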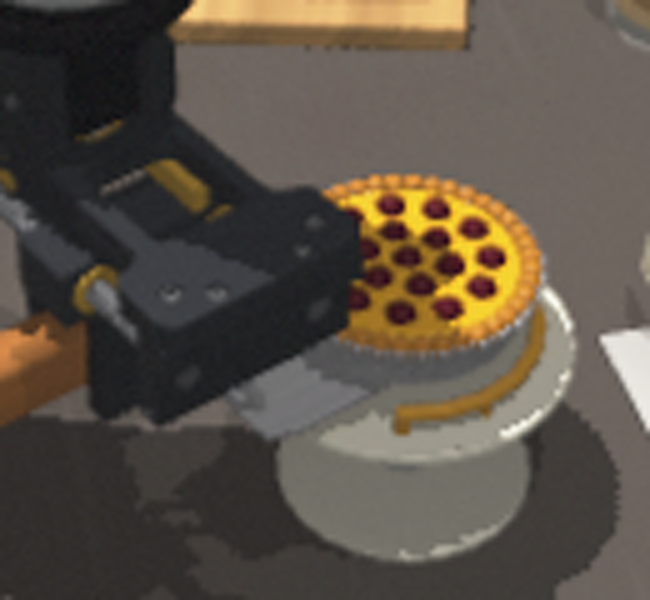

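```bash
python3 -m creep '[{"hand":0,"slide":[0,0,0.002],"turn":0},{"hand":0,"slide":[0,0,0.002],"turn":0},{"hand":0,"slide":[0,0,0.002],"turn":0},{"hand":0,"slide":[0,0,0],"turn":0}]';python3 plan.py;  python3 -m creep '[{"hand":0,"slide":[0,0,0.0015],"turn":0},{"hand":0,"slide":[0,0,0.001],"turn":0},{"hand":0,"slide":[0,0,0],"turn":0}]';python3 plan.py; python3 -m creep '[{"hand":0,"slide":[0,0,0.001],"turn":0},{"hand":0,"slide":[0,0,0],"turn":0}]';python3 plan.py
```

```text
clock: 21.92
tool_pos: [0.486, -0.291, 0.1211]
eef_rot: [0.847, -0.531, -0.0, -0.0]
contact_force: [-0.1, 0.2, -4.0]
opening: 0.198
t 21.93 pos [ 0.486  -0.291   0.1211] head -64.17 zaxis [-4.e-04  4.e-04 -1.e+00] F [-0.08  0.25 -3.96] M [-0.16  0.5  -0.01] op 0.1980 q [ 0.32  0.81  0.24  1.86 -0.37  0.51 -0.31]
clock: 22.3
tool_pos: [0.4861, -0.2911, 0.1188]
eef_rot: [0.847, -0.531, -0.0, -0.0]
contact_force: [1.3, -0.5, -3.4]
opening: 0.198
t 22.30 pos [ 0.4861 -0.2911  0.1188] head -64.18 zaxis [-0.e+00  1.e-04 -1.e+00] F [ 1.29 -0.52 -3.41] M [-0.16  0.39  0.02] op 0.1975 q [ 0.32  0.81  0.24  1.86 -0.37  0.51 -0.31]
clock: 22.55
tool_pos: [0.4862, -0.2911, 0.1179]
eef_rot: [0.847, -0.531, 0.0, -0.0]
contact_force: [-0.1, -0.8, -4.0]
opening: 0.196
t 22.55 pos [ 0.4862 -0.2911  0.1179] head -64.17 zaxis [ 1.e-04  0.e+00 -1.e+00] F [-0.15 -0.81 -4.01] M [-0.21  0.42  0.  ] op 0.1965 q [ 0.32  0.82  0.24  1.86 -0.37  0.51 -0.31]
```

```bash
for i in 1; do python3 -m creep '[{"hand":0,"slide":[0,0,0.001],"turn":0},{"hand":0,"slide":[0,0,0],"turn":0}]' >/dev/null;python3 plan.py; python3 -m creep '[{"hand":0,"slide":[0,0,0.0008],"turn":0},{"hand":0,"slide":[0,0,0],"turn":0}]'>/dev/null;python3 plan.py; python3 -m creep '[{"hand":0,"slide":[0,0,0.0008],"turn":0},{"hand":0,"slide":[0,0,0],"turn":0}]' >/dev/null;python3 plan.py; done
```

```text
t 22.80 pos [ 0.4861 -0.2912  0.1169] head -64.18 zaxis [ 1.e-04 -0.e+00 -1.e+00] F [-0.27  0.01 -3.76] M [-0.14  0.4  -0.  ] op 0.2005 q [ 0.32  0.82  0.24  1.86 -0.37  0.5  -0.31]
t 23.05 pos [ 0.4861 -0.2912  0.1161] head -64.18 zaxis [ 1.e-04 -1.e-04 -1.e+00] F [-1.07 -0.72 -2.95] M [-0.16  0.45  0.01] op 0.1996 q [ 0.32  0.82  0.24  1.86 -0.37  0.5  -0.31]
t 23.30 pos [ 0.4861 -0.2912  0.1153] head -64.18 zaxis [ 0. -0. -1.] F [-0.93 -1.   -1.79] M [-0.16  0.39 -0.04] op 0.1949 q [ 0.32  0.82  0.24  1.86 -0.37  0.5  -0.31]
```

```bash
python3 -m creep '[{"hand":0,"slide":[0,0,0.0005],"turn":0},{"hand":0,"slide":[0,0,0],"turn":0}]' >/dev/null;python3 plan.py
python3 - <<'E'
from tart import *
import pickle
np.set_printoptions(precision=4,suppress=True)
p=snapshot('top');  
q=snapshot('side');  cv2.imwrite('pics/h3s.png',cv2.resize(q['frame'][260:380,280:410,::-1],None,fx=5,fy=5,interpolation=cv2.INTER_CUBIC))
cv2.imwrite('pics/h3.png',cv2.resize(p['frame'][170:270,390:490,::-1],None,fx=5,fy=5,interpolation=cv2.INTER_CUBIC))
s=get_state();zr=s['tool_pos'][2]-.049+.003+.022
u=proj(p,[.6015,-.235,zr])
for z in(zr-.002,zr+.001):print(tart(p,u,26,z))
E
python3 plan.py
```

```text
t 23.55 pos [ 0.4861 -0.2912  0.1148] head -64.18 zaxis [ 0.e+00 -1.e-04 -1.e+00] F [-0.1   0.71 -1.5 ] M [-0.15  0.37  0.03] op 0.1987 q [ 0.32  0.82  0.24  1.87 -0.37  0.5  -0.31]
(array([ 0.6021, -0.2361,  0.0453]), np.float64(0.0006624714388332416))
(array([ 0.6017, -0.2354,  0.0452]), np.float64(0.0006604019517037782))
t 23.65 pos [ 0.4861 -0.2912  0.1148] head -64.18 zaxis [ 1.e-04 -1.e-04 -1.e+00] F [-1.48 -0.8  -1.26] M [-0.17  0.4  -0.01] op 0.1975 q [ 0.32  0.82  0.24  1.87 -0.37  0.5  -0.31]
```

View pics/h3s.png

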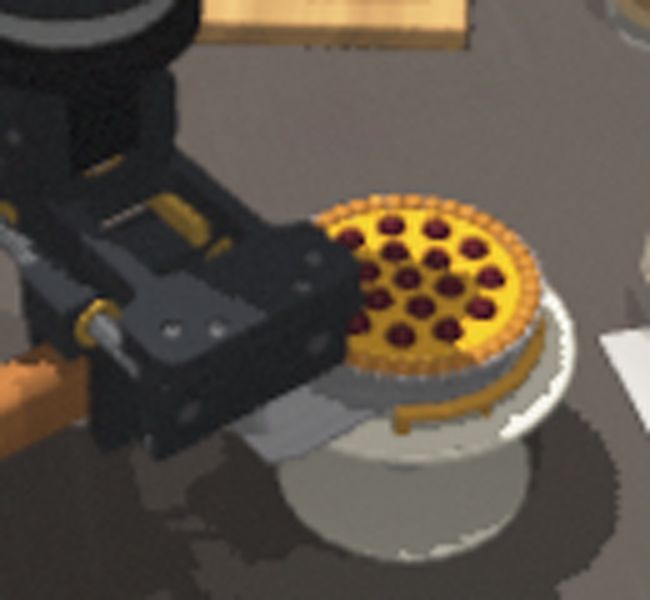

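View pics/h3.png

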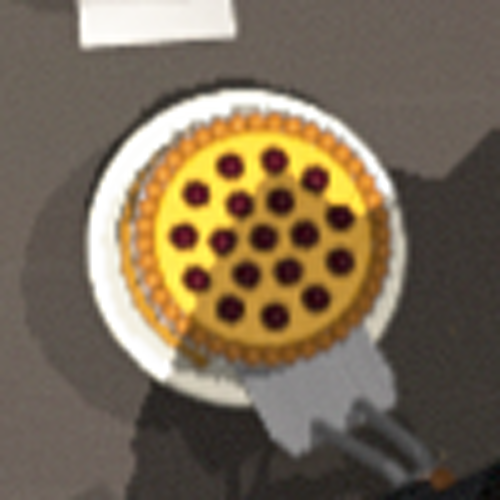

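```bash
python3 -m creep '[{"hand":0,"slide":[0,0.001,0],"turn":0},{"hand":0,"slide":[0,0.002,0],"turn":0},{"hand":0,"slide":[0,0.003,0],"turn":0},{"hand":0,"slide":[0,0.003,0],"turn":0},{"hand":0,"slide":[0,0.003,0],"turn":0}]' >/dev/null;python3 plan.py;python3 -m creep '[{"hand":0,"slide":[0,0.003,0],"turn":0},{"hand":0,"slide":[0,0.003,0],"turn":0},{"hand":0,"slide":[0,0.003,0],"turn":0},{"hand":0,"slide":[0,0.003,0],"turn":0}]' >/dev/null;python3 plan.py
python3 - <<'E'
from tart import *
import pickle
np.set_printoptions(precision=4,suppress=True)
p=snapshot('top');  
q=snapshot('side');  cv2.imwrite('pics/h4s.png',cv2.resize(q['frame'][260:380,280:410,::-1],None,fx=5,fy=5,interpolation=cv2.INTER_CUBIC))
cv2.imwrite('pics/h4.png',cv2.resize(p['frame'][170:270,390:490,::-1],None,fx=5,fy=5,interpolation=cv2.INTER_CUBIC))
s=get_state();zr=s['tool_pos'][2]-.049+.003+.022
u=proj(p,[.6015,-.235,zr])
for z in(zr-.002,zr+.001):print(tart(p,u,26,z))
E
```

```text
t 24.27 pos [ 0.4753 -0.2964  0.1148] head -64.16 zaxis [ 4.e-04  1.e-04 -1.e+00] F [ 2.08  0.29 -1.82] M [ 0.09 -0.1  -0.01] op 0.1955 q [ 0.34  0.81  0.23  1.88 -0.37  0.48 -0.29]
t 24.77 pos [ 0.4641 -0.3018  0.1148] head -64.18 zaxis [-3.e-04 -1.e-04 -1.e+00] F [ 0.39  0.48 -1.53] M [-0.02  0.07  0.04] op 0.1985 q [ 0.36  0.81  0.22  1.9  -0.36  0.47 -0.27]
(array([ 0.5995, -0.2365,  0.0448]), np.float64(0.001281094365550906))
(array([ 0.5991, -0.2358,  0.0447]), np.float64(0.0012770651481926875))
```

View pics/h4.png

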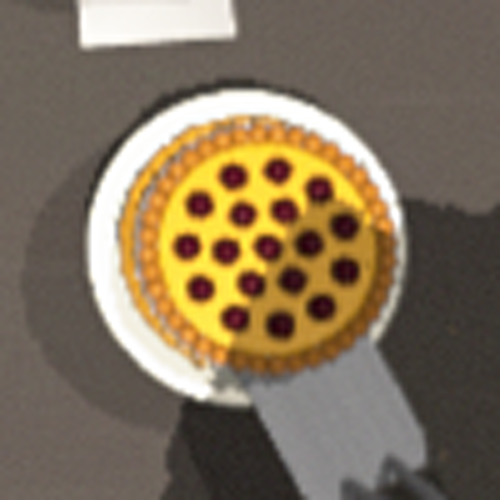

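View pics/h4s.png

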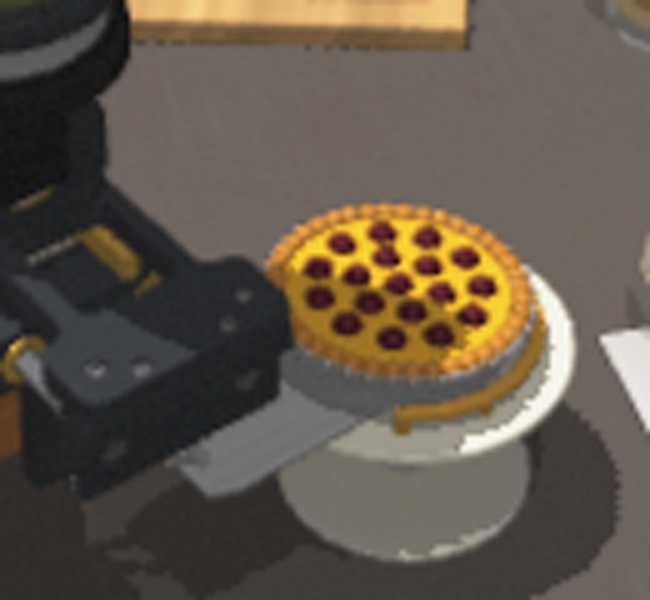

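```bash
python3 -m creep '[{"hand":0,"slide":[0,0.004,0],"turn":0},{"hand":0,"slide":[0,0.004,0],"turn":0},{"hand":0,"slide":[0,0.004,0],"turn":0},{"hand":0,"slide":[0,0.004,0],"turn":0},{"hand":0,"slide":[0,0.004,0],"turn":0}]' >/dev/null;python3 plan.py;python3 -m creep '[{"hand":0,"slide":[0,0.004,0],"turn":0},{"hand":0,"slide":[0,0.004,0],"turn":0},{"hand":0,"slide":[0,0.004,0],"turn":0},{"hand":0,"slide":[0,0.004,0],"turn":0}]' >/dev/null;python3 plan.py
python3 - <<'E'
from tart import *
np.set_printoptions(precision=4,suppress=True)
p=snapshot('top');  
q=snapshot('side');  cv2.imwrite('pics/h5s.png',cv2.resize(q['frame'][260:380,280:410,::-1],None,fx=5,fy=5,interpolation=cv2.INTER_CUBIC))
u=proj(p,[.6015,-.235,.088])
print(tart(p,u,26,.088))
E
```

```text
t 25.50 pos [ 0.4462 -0.3105  0.1148] head -64.18 zaxis [-0.  0. -1.] F [ 0.38  0.61 -2.37] M [-0.03 -0.    0.04] op 0.1972 q [ 0.4   0.8   0.21  1.93 -0.36  0.45 -0.25]
t 26.00 pos [ 0.4319 -0.3174  0.1148] head -64.17 zaxis [-0.e+00  1.e-04 -1.e+00] F [-0.1  -0.26 -0.54] M [ 0.01  0.06 -0.06] op 0.1953 q [ 0.43  0.79  0.2   1.96 -0.36  0.43 -0.22]
(array([ 0.5989, -0.2366,  0.0445]), np.float64(0.0013920315401225137))
```

View pics/h5s.png

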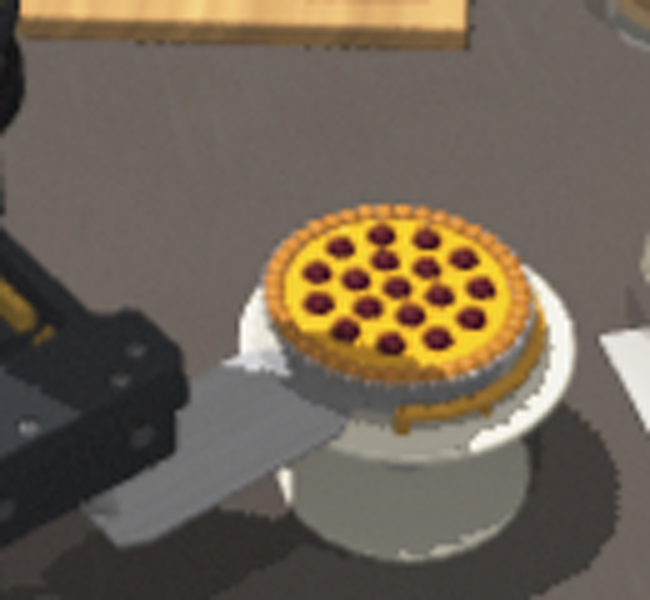

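```bash
python3 -m creep '[{"hand":0,"slide":[0,0.003,0],"turn":0},{"hand":0,"slide":[0,0.003,0],"turn":0},{"hand":0,"slide":[0,0.003,0],"turn":0},{"hand":0,"slide":[0,0.003,0],"turn":0},{"hand":0,"slide":[0,0.003,0],"turn":0}]' >/dev/null;python3 plan.py;python3 -m creep '[{"hand":0,"slide":[0,0.004,0],"turn":0},{"hand":0,"slide":[0,0.005,0],"turn":0},{"hand":0,"slide":[0,0.006,0],"turn":0},{"hand":0,"slide":[0,0.008,0],"turn":0},{"hand":0,"slide":[0,0.01,0],"turn":0}]' >/dev/null;python3 plan.py
python3 - <<'E'
from tart import *
np.set_printoptions(precision=4,suppress=True)
p=snapshot('top'); cv2.imwrite('pics/h6.png',cv2.resize(p['frame'][170:350,390:590,::-1],None,fx=4,fy=3.3,interpolation=cv2.INTER_CUBIC)) 
q=snapshot('side');  cv2.imwrite('pics/h6s.png',cv2.resize(q['frame'][260:380,280:410,::-1],None,fx=5,fy=5,interpolation=cv2.INTER_CUBIC))
u=proj(p,[.6015,-.235,.087])
print(tart(p,u,26,.087))
E
```

```text
t 26.73 pos [ 0.4184 -0.3239  0.1148] head -64.18 zaxis [ 0.  0. -1.] F [ 0.29 -0.04 -1.82] M [0.05 0.06 0.02] op 0.1943 q [ 0.45  0.79  0.2   1.98 -0.35  0.41 -0.2 ]
t 27.35 pos [ 0.3881 -0.3385  0.1147] head -64.17 zaxis [-4.e-04  1.e-04 -1.e+00] F [ 0.71 -0.67 -2.69] M [-0.12  0.35  0.03] op 0.1968 q [ 0.52  0.77  0.18  2.02 -0.34  0.38 -0.15]
(array([ 0.599 , -0.2369,  0.0445]), np.float64(0.0009913720348297312))
```

View pics/h6s.png

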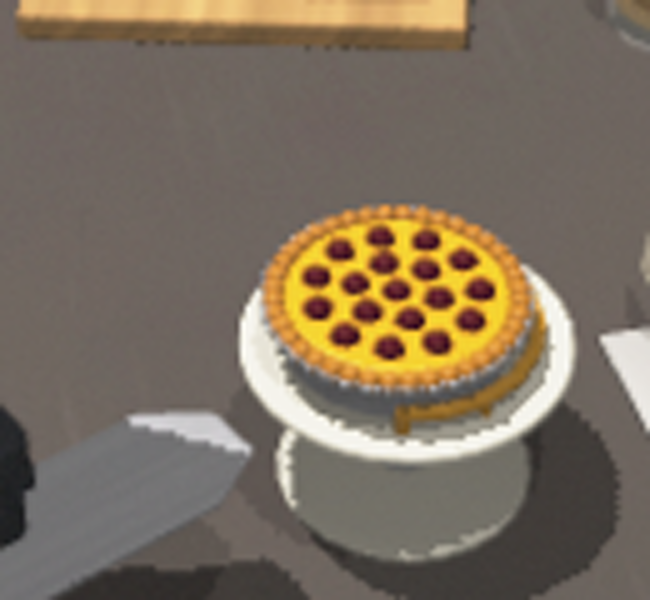

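View pics/h6.png

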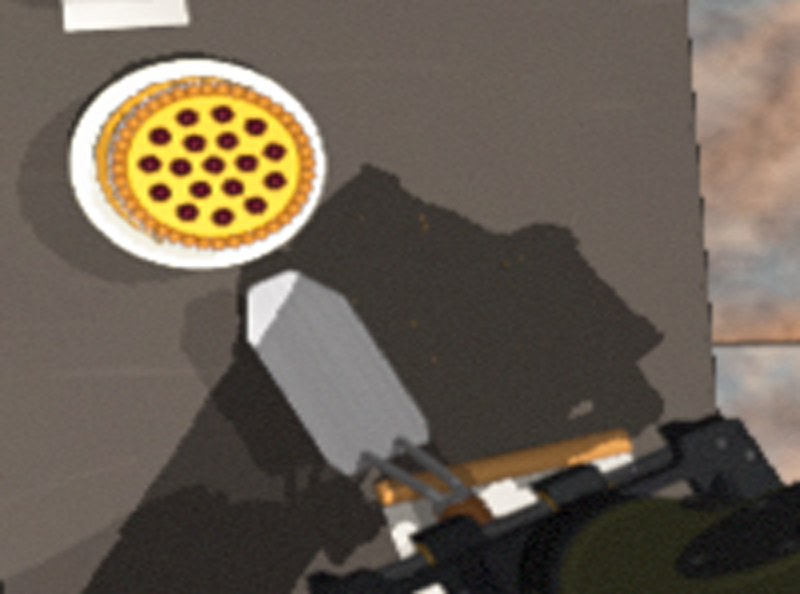

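```bash
python3 - <<'E'
from tart import *
np.set_printoptions(precision=4,suppress=True)
p=snapshot('top');q=snapshot('side')
for im,(u0,u1,v0,v1) in((p,(420,470,190,245)),(q,(330,390,300,340))):
    W=np.array([toworld(im,(a,b)) for a in range(u0,u1) for b in range(v0,v1)])
    k=(np.hypot(W[:,0]-.599,W[:,1]+.237)<.036)&(W[:,2]>.075)
    A=np.c_[W[k,0]-.599,W[k,1]+.237,np.ones(k.sum())]; print(np.linalg.lstsq(A,W[k,2],rcond=None)[0],k.sum())
    k=np.array([toworld(im,(a,b)) for a in range(300,340) for b in range(300,330)]); k=k[abs(k[:,2])<.01]; 
    if len(k)>100: print('table',np.linalg.lstsq(np.c_[k[:,:2]-k[:,:2].mean(0),np.ones(len(k))],k[:,2],rcond=None)[0])
E
python3 -m creep '[{"hand":0,"slide":[0,0.005,-0.01],"turn":0},{"hand":0,"slide":[0,0,-0.025],"turn":-3},{"hand":0,"slide":[0,0,-0.03],"turn":-6},{"hand":0,"slide":[0,0,-0.01],"turn":-8},{"hand":0,"slide":[0,0,0],"turn":-8}]'; python3 plan2.py .458 -.108 .165 -10 10
```

```text
[-0.0116  0.0036  0.0905] 1209
table [-0.0006  0.0006  0.0006]
[-0.01    0.0049  0.0911] 901
table [-0.0006 -0.0014  0.0016]
clock: 28.18
tool_pos: [0.3849, -0.3409, 0.1915]
eef_rot: [0.943, -0.333, 0.001, 0.001]
contact_force: [0.7, -0.5, -2.3]
opening: 0.197
{"hand":0,"slide":[-0.0031,-0.0078,0.0009],"turn":-1.0},{"hand":0,"slide":[-0.0059,-0.0158,0.0018],"turn":-2.0},{"hand":0,"slide":[-0.0080,-0.0239,0.0027],"turn":-3.0},{"hand":0,"slide":[-0.0090,-0.0324,0.0037],"turn":-4.0},{"hand":0,"slide":[-0.0075,-0.0371,0.0041],"turn":-4.5},
{"hand":0,"slide":[-0.0046,-0.0376,0.0041],"turn":-4.5},{"hand":0,"slide":[-0.0014,-0.0336,0.0037],"turn":-4.0},{"hand":0,"slide":[0.0007,-0.0252,0.0027],"turn":-3.0},{"hand":0,"slide":[0.0013,-0.0168,0.0018],"turn":-2.0},{"hand":0,"slide":[0.0010,-0.0084,0.0009],"turn":-1.0},
```

Run:
```python
from tart import *
import pickle
np.set_printoptions(precision=4,suppress=True)
def pl(im,c,zmin):
    K=im['mtx'];v,u=np.mgrid[0:480,0:640];d=im['depth']
    X=np.stack([(u-K[0,2])/K[0,0]*d,(v-K[1,2])/K[1,1]*d,d,np.ones_like(d)],-1)@np.linalg.inv(im['camera_from_world']).T
    X=X[...,:3].reshape(-1,3); k=(np.hypot(X[:,0]-c[0],X[:,1]-c[1])<.036)&(X[:,2]>zmin)&(X[:,2]<zmin+.04)
    A=np.c_[X[k,:2]-c,np.ones(k.sum())]; return np.linalg.lstsq(A,X[k,2],rcond=None)[0],k.sum()
p,q=pickle.load(open('s0.pkl','rb'))
print('sheet',pl(p,[.6495,.2146],.03),pl(q,[.6495,.2146],.03))
for i in range(3):
  p=snapshot('top');q=snapshot('side')
  print('stand',pl(p,[.599,-.237],.075),pl(q,[.599,-.237],.075))
save(p,'i1');cv2.imwrite('pics/i1s.png',cv2.resize(q['frame'][280:370,310:400,::-1],None,fx=6,fy=6,interpolation=cv2.INTER_CUBIC))
```

```text
sheet (array([-0.0001,  0.003 ,  0.0422]), np.int64(1056)) (array([-0.0017,  0.0043,  0.0437]), np.int64(318))
stand (array([-0.0041,  0.0005,  0.0904]), np.int64(1213)) (array([-0.0073,  0.0057,  0.0912]), np.int64(907))
stand (array([-0.0116, -0.0031,  0.0905]), np.int64(1220)) (array([-0.0077,  0.0006,  0.0912]), np.int64(892))
stand (array([-0.0056, -0.0054,  0.0906]), np.int64(1218)) (array([-0.0075,  0.0033,  0.0911]), np.int64(888))
```

View pics/i1s.png

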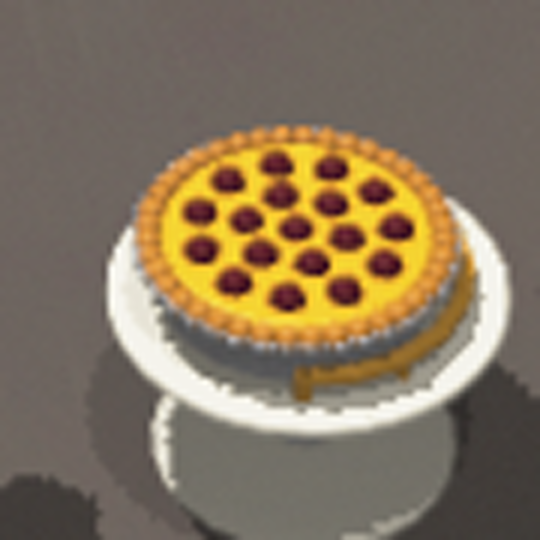

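View pics/i1.png

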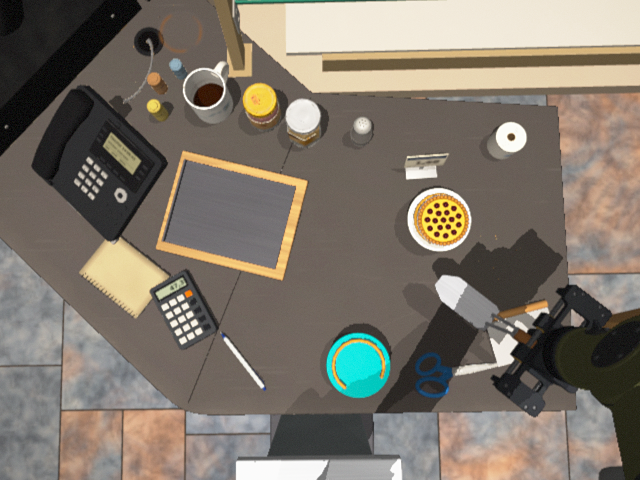

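```bash
python3 - <<'E'
from tart import *
import pickle
np.set_printoptions(precision=4,suppress=True)
def cl(im):
    K=im['mtx'];v,u=np.mgrid[0:480,0:640];d=im['depth']
    X=np.stack([(u-K[0,2])/K[0,0]*d,(v-K[1,2])/K[1,1]*d,d,np.ones_like(d)],-1)@np.linalg.inv(im['camera_from_world']).T
    return X[...,:3].reshape(-1,3)
def pl(im,c,r0,r1,z0,z1):
    X=cl(im); r=np.hypot(X[:,0]-c[0],X[:,1]-c[1]); k=(r<r1)&(r>=r0)&(X[:,2]>z0)&(X[:,2]<z1)
    A=np.c_[X[k,:2]-c,np.ones(k.sum())]; s,res=np.linalg.lstsq(A,X[k,2],rcond=None)[:2]; sd=np.sqrt(res[0]/k.sum()); return s,k.sum(),'sd',sd,'se',sd/np.sqrt(k.sum())/(r1*.5)
p,q=pickle.load(open('s0.pkl','rb'))
for im in(p,q): print('plate0',pl(im,[.6013,-.2352],0,.038,.055,.075))
P=[];
for i in range(4):
  P.append((snapshot('top'),snapshot('side')))
for im in(*P[-1],): print('plate rim now',pl(im,[.6013,-.2352],.05,.06,.06,.071)); print('tart',pl(im,[.599,-.237],0,.036,.075,.11))
print('mean',np.mean([pl(a,[.599,-.237],0,.036,.075,.11)[0] for a,_ in P],0),np.mean([pl(a,[.599,-.237],0,.036,.075,.11)[0] for _,a in P],0))
p=P[-1][0]
for a,_ in P: print(tart(a,proj(a,[.6,-.236,.087]),26,.087)[0])
E
python3 plan.py
```

```text
plate0 (array([-0.003 , -0.0007,  0.0659]), np.int64(1274), 'sd', np.float64(0.001780153737299668), 'se', np.float64(0.002624938879030113))
plate0 (array([-0.0002, -0.0003,  0.0665]), np.int64(956), 'sd', np.float64(0.0010842554563889612), 'se', np.float64(0.0018456488196112325))
plate rim now (array([0.0021, 0.0016, 0.0658]), np.int64(754), 'sd', np.float64(0.00185749822797101), 'se', np.float64(0.002254869854141255))
tart (array([-0.0085, -0.0019,  0.0906]), np.int64(1204), 'sd', np.float64(0.0022837930007761336), 'se', np.float64(0.003656545560187122))
plate rim now (array([0.0008, 0.0082, 0.0664]), np.int64(527), 'sd', np.float64(0.0012838029342043542), 'se', np.float64(0.001864111139169852))
tart (array([-0.0068,  0.0069,  0.0911]), np.int64(906), 'sd', np.float64(0.0019176063507071383), 'se', np.float64(0.0035393446539210807))
mean [-0.0096 -0.0022  0.0905] [-0.0061  0.0064  0.0912]
[ 0.5983 -0.2373  0.045 ]
[ 0.5984 -0.2373  0.045 ]
[ 0.5983 -0.2373  0.045 ]
[ 0.5983 -0.2373  0.045 ]
t 28.88 pos [ 0.3844 -0.3403  0.1897] head -39.18 zaxis [-1.e-04  1.e-04 -1.e+00] F [-0.01  0.27 -1.84] M [-0.16  0.19  0.01] op 0.1941 q [ 0.56  0.64  0.13  1.97 -0.15  0.55  0.1 ]
```

```bash
python3 -m creep '[{"hand":0,"slide":[0,0,0.01],"turn":6},{"hand":0,"slide":[0,0,0.02],"turn":8},{"hand":0,"slide":[0,0,0.02],"turn":8},{"hand":0,"slide":[0,0,0.015],"turn":3.1},{"hand":0,"slide":[0,0,0.004],"turn":0}]'; python3 -m creep '[{"hand":0,"slide":[0,0,0],"turn":0},{"hand":0,"slide":[0,0,0],"turn":0}]' >/dev/null; python3 plan.py .4071 -.3287 .121 -64.3 3
```

```text
clock: 29.5
tool_pos: [0.3841, -0.34, 0.1199]
eef_rot: [0.847, -0.531, -0.001, -0.0]
contact_force: [-0.3, 0.3, -2.4]
opening: 0.195
t 29.75 pos [ 0.3847 -0.3407  0.1213] head -64.24 zaxis [ 1.e-03 -5.e-04 -1.e+00] F [-0.54 -0.37 -2.89] M [-0.08  0.31  0.02] op 0.2014 q [ 0.52  0.76  0.18  2.02 -0.34  0.39 -0.15]
{"slide":[-0.0004,-0.0085,0.0001],"turn":0.02}
{"slide":[-0.0004,-0.0085,0.0001],"turn":0.02}
{"slide":[-0.0004,-0.0085,0.0001],"turn":0.02}
```

```bash
python3 -m creep '[{"hand":0,"slide":[-0.0005,-0.006,0],"turn":0},{"hand":0,"slide":[-0.0005,-0.01,0],"turn":0},{"hand":0,"slide":[0,-0.007,0],"turn":0},{"hand":0,"slide":[0,-0.0025,0],"turn":0},{"hand":0,"slide":[0,0,0],"turn":0}]'>/dev/null;  python3 -m creep '[{"hand":0,"slide":[0,0,0],"turn":0}]' >/dev/null; python3 plan.py
python3 - <<'E'
from tart import *
p=snapshot('top'); q=snapshot('side')
cv2.imwrite('pics/j1s.png',cv2.resize(q['frame'][280:380,280:400,::-1],None,fx=6,fy=6,interpolation=cv2.INTER_CUBIC))
cv2.imwrite('pics/j1.png',cv2.resize(p['frame'][180:280,400:500,::-1],None,fx=6,fy=6,interpolation=cv2.INTER_CUBIC))
print(tart(p,proj(p,[.6,-.236,.087]),26,.087)[0])
E
```

```text
t 30.50 pos [ 0.4066 -0.3285  0.1208] head -64.30 zaxis [-4.e-04 -0.e+00 -1.e+00] F [ 0.23 -0.49 -2.47] M [-0.07  0.27 -0.05] op 0.1980 q [ 0.47  0.77  0.2   1.99 -0.35  0.41 -0.19]
[ 0.59833868 -0.23730203  0.04498187]
```

View pics/j1s.png

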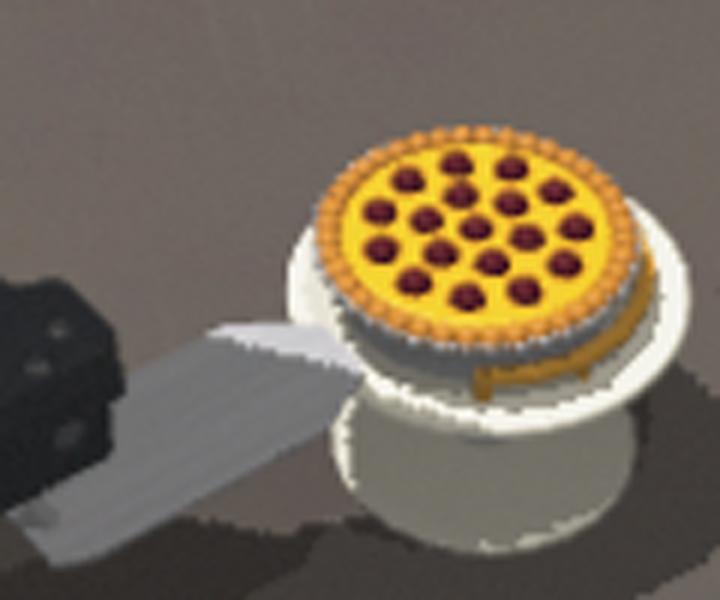

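View pics/j1.png

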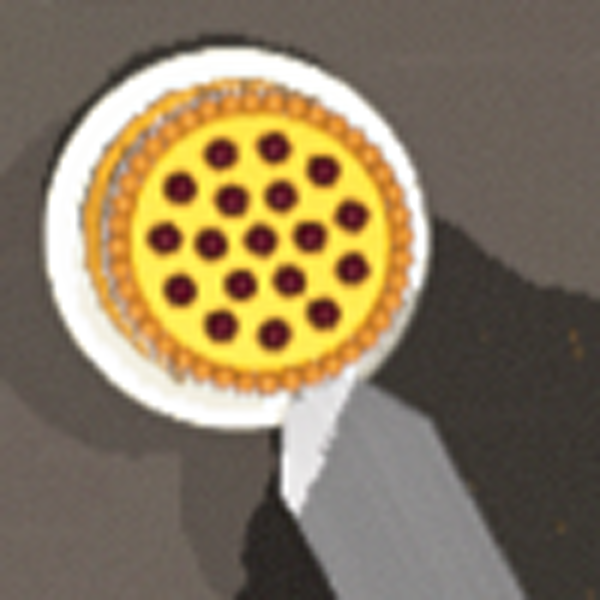

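```bash
cat > chk.py <<'E'
from tart import *
import sys
p=snapshot('top'); print(tart(p,proj(p,[.6,-.236,.087]),26,.087)[0].round(4))
E
python3 -m creep '[{"hand":0,"slide":[0,-0.002,0],"turn":0},{"hand":0,"slide":[0,-0.002,0],"turn":0},{"hand":0,"slide":[0,-0.001,0],"turn":0},{"hand":0,"slide":[0,0,0],"turn":0}]'>/dev/null; python3 plan.py; python3 chk.py
python3 -m creep '[{"hand":0,"slide":[0,-0.001,0],"turn":0},{"hand":0,"slide":[0,-0.0005,0],"turn":0},{"hand":0,"slide":[0,0,0],"turn":0}]'>/dev/null; python3 plan.py; python3 chk.py
python3 -m creep '[{"hand":0,"slide":[0,-0.001,0],"turn":0},{"hand":0,"slide":[0,0,0],"turn":0}]'>/dev/null; python3 plan.py; python3 chk.py
```

```text
t 31.10 pos [ 0.4116 -0.3261  0.1208] head -64.26 zaxis [ 0.e+00  1.e-04 -1.e+00] F [-0.27 -0.06 -1.12] M [-0.09  0.27  0.01] op 0.1972 q [ 0.46  0.77  0.2   1.99 -0.35  0.42 -0.19]
[ 0.5983 -0.2373  0.045 ]
t 31.52 pos [ 0.4128 -0.3255  0.1208] head -64.27 zaxis [-0.e+00  1.e-04 -1.e+00] F [-0.07 -1.41 -2.64] M [-0.17  0.26  0.01] op 0.1946 q [ 0.46  0.77  0.2   1.98 -0.35  0.42 -0.2 ]
[ 0.5983 -0.2373  0.045 ]
t 31.82 pos [ 0.4138 -0.3251  0.1208] head -64.27 zaxis [ 1.e-04  1.e-04 -1.e+00] F [ 0.04 -0.35 -2.06] M [-0.11  0.31  0.02] op 0.2003 q [ 0.46  0.77  0.2   1.98 -0.35  0.42 -0.2 ]
[ 0.5984 -0.2373  0.045 ]
```

```bash
python3 -m creep '[{"hand":0,"slide":[0,-0.001,0],"turn":0},{"hand":0,"slide":[0,0,0],"turn":0}]'>/dev/null; python3 plan.py; python3 chk.py
python3 -m creep '[{"hand":0,"slide":[0,-0.001,0],"turn":0},{"hand":0,"slide":[0,0,0],"turn":0}]'>/dev/null; python3 plan.py; python3 chk.py
```

```text
t 32.12 pos [ 0.4144 -0.3248  0.1208] head -64.28 zaxis [-3.e-04 -0.e+00 -1.e+00] F [-0.96 -0.06 -2.01] M [-0.17  0.36  0.01] op 0.1934 q [ 0.46  0.77  0.2   1.98 -0.35  0.42 -0.2 ]
[ 0.5984 -0.237   0.0451]
t 32.42 pos [ 0.4154 -0.3243  0.1208] head -64.28 zaxis [-2.e-04  0.e+00 -1.e+00] F [-0.88 -1.24 -2.18] M [-0.23  0.51 -0.  ] op 0.1991 q [ 0.45  0.77  0.2   1.98 -0.35  0.42 -0.2 ]
[ 0.5991 -0.2368  0.0452]
```

```bash
python3 -m creep '[{"hand":0,"slide":[0,-0.001,0],"turn":0},{"hand":0,"slide":[0,0,0],"turn":0}]'>/dev/null; python3 plan.py; python3 chk.py
python3 -m creep '[{"hand":0,"slide":[0,-0.0008,0],"turn":0},{"hand":0,"slide":[0,0,0],"turn":0}]'>/dev/null; python3 plan.py; python3 chk.py
python3 - <<'E'
from tart import *
q=snapshot('side')
cv2.imwrite('pics/j2s.png',cv2.resize(q['frame'][280:380,280:400,::-1],None,fx=6,fy=6,interpolation=cv2.INTER_CUBIC))
E
```

```text
t 32.73 pos [ 0.4165 -0.3238  0.1208] head -64.27 zaxis [ 1.e-04  1.e-04 -1.e+00] F [-1.23 -0.   -2.26] M [-0.22  0.46 -0.01] op 0.2013 q [ 0.45  0.77  0.2   1.98 -0.35  0.42 -0.2 ]
[ 0.6002 -0.2364  0.0453]
t 33.02 pos [ 0.4172 -0.3234  0.1208] head -64.27 zaxis [ 1.e-04  1.e-04 -1.e+00] F [-0.89  0.01 -0.46] M [-0.17  0.44 -0.04] op 0.2014 q [ 0.45  0.77  0.2   1.98 -0.35  0.42 -0.2 ]
[ 0.6008 -0.2359  0.0453]
```

View pics/j2s.png

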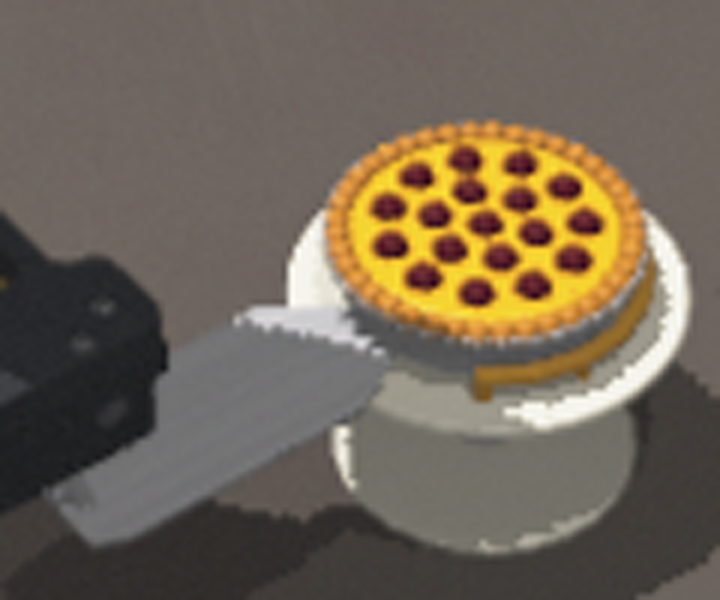

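```bash
python3 -m creep '[{"hand":0,"slide":[0,0.004,0],"turn":0},{"hand":0,"slide":[0,0.008,0],"turn":0},{"hand":0,"slide":[0,0.01,0],"turn":0},{"hand":0,"slide":[0,0.01,0],"turn":0},{"hand":0,"slide":[0,0.008,0],"turn":0}]'>/dev/null; python3 plan.py; python3 chk.py
python3 - <<'E'
from tart import *
np.set_printoptions(precision=4,suppress=True)
def cl(im):
    K=im['mtx'];v,u=np.mgrid[0:480,0:640];d=im['depth']
    X=np.stack([(u-K[0,2])/K[0,0]*d,(v-K[1,2])/K[1,1]*d,d,np.ones_like(d)],-1)@np.linalg.inv(im['camera_from_world']).T
    return X[...,:3].reshape(-1,3)
def pl(im,c,r0,r1,z0,z1):
    X=cl(im); r=np.hypot(X[:,0]-c[0],X[:,1]-c[1]); k=(r<r1)&(r>=r0)&(X[:,2]>z0)&(X[:,2]<z1)
    A=np.c_[X[k,:2]-c,np.ones(k.sum())]; return np.linalg.lstsq(A,X[k,2],rcond=None)[0]
R=[[pl(snapshot(n),[.601,-.236],0,.036,.075,.11) for n in('top','side')] for i in range(4)]
print(np.mean(R,0)); q=snapshot('side')
cv2.imwrite('pics/j3s.png',cv2.resize(q['frame'][280:380,280:400,::-1],None,fx=6,fy=6,interpolation=cv2.INTER_CUBIC))
E
python3 plan2.py .458 -.105 .165 -10 15
```

```text
t 33.75 pos [ 0.3801 -0.3414  0.1208] head -64.33 zaxis [-2.e-04 -0.e+00 -1.e+00] F [ 0.07  0.47 -1.82] M [-0.14  0.25 -0.04] op 0.1973 q [ 0.53  0.76  0.18  2.03 -0.34  0.38 -0.15]
[ 0.6009 -0.2359  0.0453]
[[-0.0064  0.0003  0.0905]
 [-0.0042  0.0063  0.0912]]
{"hand":0,"slide":[-0.0035,-0.0033,-0.0009],"turn":-1.1},{"hand":0,"slide":[-0.0068,-0.0068,-0.0017],"turn":-2.1},{"hand":0,"slide":[-0.0098,-0.0105,-0.0026],"turn":-3.2},{"hand":0,"slide":[-0.0123,-0.0148,-0.0034],"turn":-4.2},{"hand":0,"slide":[-0.0126,-0.0176,-0.0039],"turn":-4.7},
{"hand":0,"slide":[-0.0111,-0.0186,-0.0039],"turn":-4.7},{"hand":0,"slide":[-0.0096,-0.0194,-0.0039],"turn":-4.7},{"hand":0,"slide":[-0.0079,-0.0201,-0.0039],"turn":-4.7},{"hand":0,"slide":[-0.0063,-0.0207,-0.0039],"turn":-4.7},{"hand":0,"slide":[-0.0046,-0.0212,-0.0039],"turn":-4.7},
{"hand":0,"slide":[-0.0028,-0.0215,-0.0039],"turn":-4.7},{"hand":0,"slide":[-0.0009,-0.0192,-0.0034],"turn":-4.2},{"hand":0,"slide":[0.0004,-0.0144,-0.0026],"turn":-3.2},{"hand":0,"slide":[0.0008,-0.0096,-0.0017],"turn":-2.1},{"hand":0,"slide":[0.0006,-0.0048,-0.0009],"turn":-1.1},
```

View pics/j3s.png

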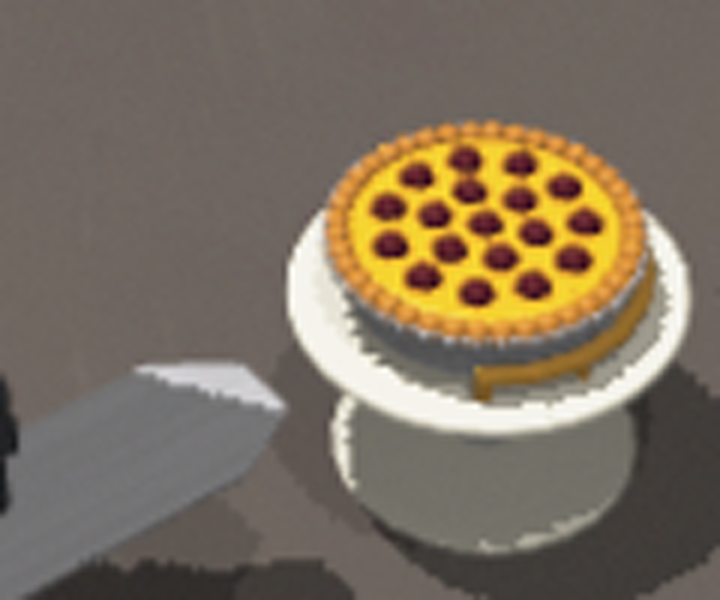

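```bash
python3 -m creep '[{"hand":0,"slide":[0,0,-0.01],"turn":0},{"hand":0,"slide":[0,0,-0.025],"turn":-3},{"hand":0,"slide":[0,0,-0.02],"turn":-8},{"hand":0,"slide":[0,0,-0.005],"turn":-10},{"hand":0,"slide":[0,0,0],"turn":-10}]';python3 -m creep '[{"hand":0,"slide":[0,0,0],"turn":-10},{"hand":0,"slide":[0,0,0],"turn":-9},{"hand":0,"slide":[0,0,0],"turn":-4.3},{"hand":0,"slide":[0,0,0],"turn":0}]'; python3 plan2.py .460 -.105 .12 -10 10
```

```text
clock: 34.88
tool_pos: [0.3814, -0.3412, 0.1821]
eef_rot: [0.959, -0.284, 0.001, 0.001]
contact_force: [-0.3, 0.1, -1.8]
opening: 0.199
clock: 35.38
tool_pos: [0.381, -0.3411, 0.1813]
eef_rot: [0.996, -0.088, 0.0, 0.0]
contact_force: [1.0, -0.1, -2.7]
opening: 0.197
{"hand":0,"slide":[0.0013,-0.0085,0.0021],"turn":-0.0},{"hand":0,"slide":[0.0025,-0.0170,0.0042],"turn":-0.0},{"hand":0,"slide":[0.0038,-0.0255,0.0063],"turn":-0.0},{"hand":0,"slide":[0.0050,-0.0340,0.0085],"turn":-0.0},{"hand":0,"slide":[0.0057,-0.0382,0.0095],"turn":-0.0},
{"hand":0,"slide":[0.0057,-0.0382,0.0095],"turn":-0.0},{"hand":0,"slide":[0.0050,-0.0340,0.0085],"turn":-0.0},{"hand":0,"slide":[0.0038,-0.0255,0.0063],"turn":-0.0},{"hand":0,"slide":[0.0025,-0.0170,0.0042],"turn":-0.0},{"hand":0,"slide":[0.0013,-0.0085,0.0021],"turn":-0.0},
```

```bash
python3 -m creep '[{"hand":0,"slide":[0.0013,-0.0085,0],"turn":0},{"hand":0,"slide":[0.0025,-0.017,0.002],"turn":0},{"hand":0,"slide":[0.0038,-0.0255,0.004],"turn":0},{"hand":0,"slide":[0.005,-0.034,0.006],"turn":0},{"hand":0,"slide":[0.0057,-0.0382,0.008],"turn":0}]';python3 -m creep '[{"hand":0,"slide":[0.0057,-0.0382,0.01],"turn":0},{"hand":0,"slide":[0.005,-0.034,0.01],"turn":0},{"hand":0,"slide":[0.0038,-0.0255,0.009],"turn":0},{"hand":0,"slide":[0.0025,-0.017,0.008],"turn":0},{"hand":0,"slide":[0.0013,-0.0085,0.004],"turn":0}]';python3 -m creep '[{"hand":0,"slide":[0,0,0],"turn":0},{"hand":0,"slide":[0,0,0],"turn":0}]'; python3 plan.py .46 -.105 .052 -10 4
python3 - <<'E'
from tart import *
q=snapshot('top'); save(q,'k1')
E
```

```text
clock: 36.0
tool_pos: [0.4211, -0.2206, 0.1607]
eef_rot: [0.996, -0.087, 0.0, -0.0]
contact_force: [0.4, 0.6, -1.9]
opening: 0.192
clock: 36.62
tool_pos: [0.4599, -0.102, 0.1194]
eef_rot: [0.996, -0.085, -0.0, -0.0]
contact_force: [-0.2, -1.0, -2.2]
opening: 0.196
clock: 36.88
tool_pos: [0.4596, -0.1053, 0.12]
eef_rot: [0.996, -0.088, 0.0, 0.0]
contact_force: [0.1, -0.2, -1.8]
opening: 0.195
t 36.88 pos [ 0.4596 -0.1053  0.12  ] head -10.05 zaxis [ 1.e-04 -6.e-04 -1.e+00] F [ 0.14 -0.18 -1.82] M [-0.22  0.1   0.  ] op 0.1945 q [ 0.1   0.72  0.04  2.14 -0.09  0.28  0.04]
{"slide":[0.0001,-0.0001,0.0170],"turn":-0.01}
{"slide":[0.0001,-0.0001,0.0170],"turn":-0.01}
{"slide":[0.0001,-0.0001,0.0170],"turn":-0.01}
{"slide":[0.0001,-0.0001,0.0170],"turn":-0.01}
```

View pics/k1.png

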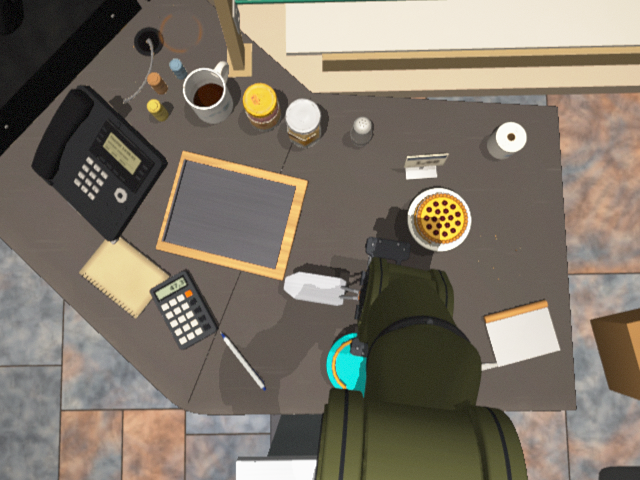

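Lifter sits above its old free spot (blade at px 315,287), the table below is clear. Lowering.

```bash
python3 -m creep '[{"hand":0,"slide":[0,0,0.015],"turn":0},{"hand":0,"slide":[0,0,0.022],"turn":0},{"hand":0,"slide":[0,0,0.018],"turn":0},{"hand":0,"slide":[0,0,0.009],"turn":0},{"hand":0,"slide":[0,0,0.003],"turn":0}]' >/dev/null; python3 -m creep '[{"hand":0,"slide":[0,0,0],"turn":0},{"hand":0,"slide":[0,0,0],"turn":0}]'; python3 -m creep '[{"hand":0,"slide":[0,0,0.0015],"turn":0},{"hand":0,"slide":[0,0,0.001],"turn":0},{"hand":0,"slide":[0,0,0],"turn":0}]'; python3 plan.py .46 -.105 .049 -10 1
```

```text
clock: 37.8
tool_pos: [0.4601, -0.1046, 0.0533]
eef_rot: [0.996, -0.087, 0.0, 0.0]
contact_force: [0.3, 0.0, -2.9]
opening: 0.195
clock: 38.17
tool_pos: [0.4599, -0.1045, 0.0503]
eef_rot: [0.996, -0.087, 0.0, -0.0]
contact_force: [-0.7, 0.9, -1.8]
opening: 0.196
t 38.17 pos [ 0.4599 -0.1045  0.0503] head -9.97 zaxis [ 1.e-04  1.e-04 -1.e+00] F [-0.69  0.89 -1.82] M [-0.16  0.02 -0.04] op 0.1964 q [ 0.12  0.87  0.01  2.16 -0.1   0.11  0.05]
{"slide":[0.0002,0.0005,0.0013],"turn":0.03}
```

```bash
python3 -m creep '[{"hand":0,"slide":[0,0,0.001],"turn":0},{"hand":0,"slide":[0,0,0],"turn":0}]'>/dev/null; python3 plan.py; python3 -m creep '[{"hand":0,"slide":[0,0,0.0006],"turn":0},{"hand":0,"slide":[0,0,0],"turn":0}]'>/dev/null; python3 plan.py
```

```text
t 38.42 pos [ 0.4598 -0.1046  0.0493] head -9.98 zaxis [ 1.e-04  0.e+00 -1.e+00] F [ 0.29 -1.13 -0.48] M [-0.11  0.06 -0.  ] op 0.1969 q [ 0.12  0.87  0.01  2.16 -0.1   0.11  0.05]
t 38.67 pos [ 0.4598 -0.1048  0.0489] head -9.99 zaxis [ 3.e-04 -3.e-04 -1.e+00] F [-1.39 -0.78  3.13] M [-0.21  0.17  0.02] op 0.1985 q [ 0.12  0.87  0.01  2.16 -0.1   0.11  0.05]
```

Contact on the table. Open and retreat upward.

```bash
python3 -m creep '[{"hand":0.03,"slide":[0,0,0],"turn":0},{"hand":0.04,"slide":[0,0,0],"turn":0},{"hand":0.05,"slide":[0,0,0],"turn":0},{"hand":0.05,"slide":[0,0,0],"turn":0}]' 10; python3 -m creep '[{"hand":0.05,"slide":[0,0,-0.01],"turn":0},{"hand":0.05,"slide":[0,0,-0.03],"turn":0},{"hand":0.05,"slide":[0,0,-0.05],"turn":0},{"hand":0.05,"slide":[0,0,-0.05],"turn":0},{"hand":0.05,"slide":[0,0,-0.02],"turn":0}]'; python3 -m creep '[{"hand":0.05,"slide":[-0.03,0.03,-0.03],"turn":0},{"hand":0.05,"slide":[-0.02,0.05,0],"turn":0},{"hand":0.05,"slide":[0,0.05,0],"turn":0},{"hand":0.05,"slide":[0,0.03,0],"turn":0},{"hand":0.05,"slide":[0,0,0],"turn":0}]'
python3 - <<'E'
from tart import *
p=snapshot('top'); save(p,'z1'); q=snapshot('side'); save(q,'z1s')
print(tart(p,proj(p,[.6,-.236,.087]),26,.087)[0].round(4))
E
python3 plan.py
```

```text
clock: 39.17
tool_pos: [0.4598, -0.1044, 0.0487]
eef_rot: [0.996, -0.087, -0.0, -0.0]
contact_force: [0.1, -0.5, 0.4]
opening: 0.565
clock: 39.8
tool_pos: [0.4607, -0.1048, 0.212]
eef_rot: [0.996, -0.087, 0.002, 0.0]
contact_force: [-0.5, -0.6, -0.9]
opening: 0.568
clock: 40.42
tool_pos: [0.3818, -0.2557, 0.2393]
eef_rot: [0.996, -0.089, 0.0, 0.001]
contact_force: [0.5, 0.5, -0.9]
opening: 0.569
[ 0.6008 -0.2359  0.0453]
t 40.52 pos [ 0.3828 -0.2526  0.2389] head -9.96 zaxis [ 1.e-04  9.e-04 -1.e+00] F [-0.49  0.65 -0.48] M [-0.03  0.13 -0.01] op 0.5692 q [ 0.45  0.49  0.05  2.07 -0.04  0.59  0.36]
```

View pics/z1.png

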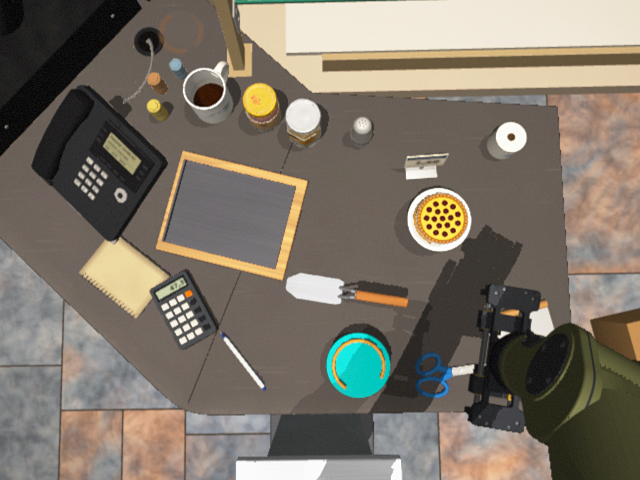

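View pics/z1s.png

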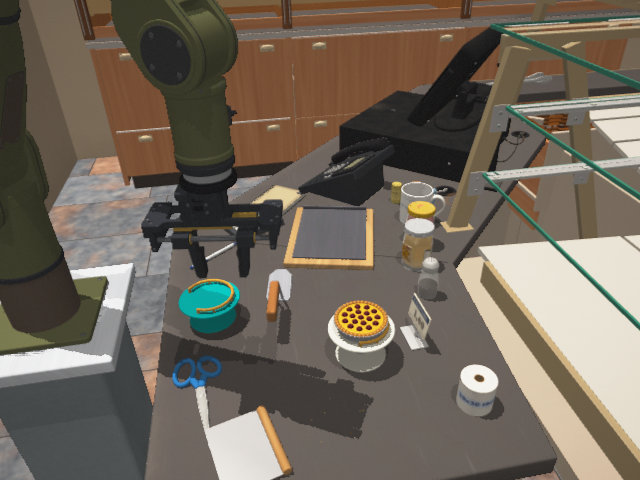

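The pictures show the tart on the white stand (top view px 441,219) and the lifter flat on the table (px 345,290). The card, jar and shaker are where they were, and the gripper is clear of everything. Handing in.

```bash
python3 -c "
from plant import finish_job
print(finish_job())"
```

```text
the job is handed in; nothing more can be done
None
```

The tart stands inside the rail on the white stand, the lifter lies flat on the worktop where it was first picked up, and the job was handed in at about 40.5 s of the 72 s allowed.

- **Lifting:** I slid the blade under the tin against the sheet's lip. Contact forces stayed at a few newtons.
- **Placing:** I carried the tart level to the stand, lowered it until the blade touched the plate, and drew the blade out through the rail's opening.
- **Extra step:** Drawing the blade out left the tin about 3.5 mm back from the stand's axis, resting near the rail's ends. I nudged it forward about 3 mm with the blade tip, a push of roughly 1 N. That was beyond the steps you asked for.
- **Last checks:** The tin's centre measured under 1 mm from the axis. Its height matches the plate, so it appears to be seated. The price card, honey jar and sugar shaker look unmoved in the pictures, and the gripper is clear of everything.
- **Not fully settled:** The depth readings still show a tilt of about 0.3° in the tart's top. I put that down to measurement noise, but I could not rule out a small real tilt.

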